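Burnish a stained-glass seam and set it in the bench press

ROBOT

A 7-joint arm with a two-finger parallel gripper is mounted at the origin on the work surface. World frame = base frame: x ahead of the robot, y to its left, z up, the work surface at z = 0. Lengths are in m, angles in rad, forces in N, time in s.
With the tool pointing down it reaches from about 0.4 to 0.875 m from the base axis. Payload 4.4 kg.
Tool frame: the origin (TCP) lies at the very end of the fingers, on their centre line; the grasp point (between the pads) lies 19 mm behind it; z points along the fingers, y is the direction in which the jaws open and shut (so a half turn about z gives the same grasp; the last joint's range is limited). The gripper opens to 85 mm and grips with 20 to 120 N. Pads are 22 mm wide; open, the fingers measure 114 mm over their backs; the gripper's body (76 mm by 85 mm) begins 54 mm behind the grasp point. The pads swing forward as they close: fully open they stand 13 mm farther back than shut.
Start: joints at [1.24, 0.628, 0.038, 1.517, -0.027, 0.996, -0.02], TCP at [0.17, -0.627, 0.203] pointing down, gripper open.
Joint ranges: [-3.06, 3.06], [-0.37, 2.12], [-1.25, 1.32], [0.18, 2.47], [-1.1, 4.24], [0.23, 1.98], [-2.94, 2.94]. Speed limits (rad/s): [2.57, 2.57, 3.14, 3.14, 3.14, 3.14, 3.14].

INTERFACE

Orientations are given as [roll, pitch, yaw] about the fixed x, y, z axes, in that order (R = Rz(yaw) Ry(pitch) Rx(roll)).
In Python, from cell import env gives the robot as it stands.
- The arm moves only by the tool step_arm, never from a script. Its arguments are lists of equal length, an entry for each row: "linear": the shift along the tool's x, y, z in mm, a list of three; "roll": the turn about the tool's z in degrees. A call has 1 to 20 rows; each row shifts and turns the pose as measured when the row begins, along the tool's axes as they then stand; what a row does not reach is not made up. A row lasts 1/12 s, in which the tool goes at most 41.7 mm and 7.16 degrees, less where a joint would pass 70% of its speed; a pose out of reach is approached as far as the arm can. A call is refused whole if a number of a shift passes 41.7 or a number of a turn 7.16, either way. A call with a gripper value outside its range is refused whole. "grip" is the closure, from 0 (fully open) to 1 (shut), set as the call begins (left out, the last holds). The fingers move at their own pace and stop on an object; "squeeze" is the grip in N (left out, the last holds). Time passes only in rows, so rows that do not move let the fingers close. It gives the time, the measured TCP pose, the force and the opening at its end, in the units of the state.
- env.read_state(): the state, without advancing time (a new reading comes with each control period).
- env.get_image(name): name is "scene" or "top" or "wrist"; returns a dict with "img" (480x640x3 uint8, red, green, blue), "vertical_fov" (degrees; the focal length in pixels is half the picture's height over the tangent of half this angle, whatever the lens; pixels are square), "cx", "cy" (the principal point, pixels), "eye" and "orientation" of the camera in the world. Camera axes: x right, y down, z forward; pixel columns grow to the right and rows downward; lengths in m; the calibration is good to about 2 mm. A picture is of the moment at which its call begins. There is no depth.
- env.close_job(): hands the job in, once; it reports no verdict.
Trained networks look in the newest picture that a camera, given by its name, has taken for a name from the list of things; names that differ only in an ending like _2 or _b are one class to them, and where a whole thing is asked for, a point or a joint stands for the part that bears it (a point fixed in the world has none). Each returns a list of dicts, best first, with "conf" (0 to 1); they miss things now and then, are a little off and sometimes report something else, mostly with a low value. They report only what shows in the picture. A call takes as long as a camera call. They do not tell look-alikes from the thing itself.
- env.spot_in(camera, target): "xyz" ([x, y, z] in m, in world coordinates, good to about 4 mm: the middle of the surface that is visible of it).
The state is a dict: "time_s": time; "qpos": joint angles; "dq": joint speeds; "joint_torque": joint torques, N m; "tcp_pos": TCP position; "tcp_rot": TCP orientation; "ft_force": force on the tool from outside, world axes, zero at the start; "ft_torque": the same for the moment, N m; "grip_width": finger opening in m.
Only numpy, scipy, OpenCV 4.12 (cv2) and the standard library are available. Lean on these libraries where they do the work, as an engineer would, in place of code of your own. Each camera call takes 0.05 s, during which the arm holds its last target.

TASK

Take the burnishing stylus from its forked rest and rub its tip slowly and lightly along the bent copper seam of the glass panel, from the end nearer the robot, round the bend, to the far end, staying on the seam; then hang the stylus back in its rest. After that push the carriage, with its upright wooden handle, fully home under the press, press the treadle right down to its stop for a moment and let it come up again. Leave everything else on the bench where it is.

Things in the scene. Friction and masses are not known exactly. Their poses are not given: they have to be found in the camera images.
- stylus: burnishing stylus: steel shaft 12 mm thick (8 mm at the round tip), square steel collar 34 x 34 mm from 70 to 76 mm above the tip, above it a square wooden handle 20 x 20 mm from 76 to 140 mm. Origin at the tip, z up along the handle, x and y square to the handle's flats. It starts hanging upright in the rest by its collar; tip 20 mm above the table.
- stylus_tip (a point): lowest point of the stylus's round tip
- stylus_seat (a point): centre of the underside of the stylus's collar, 70 mm above the tip
- rest: fixed dark wooden forked rest, foot 100 x 90 mm; two level prongs with a 20 mm wide slot between them, running along the rest's x and open to its -x; a back post closes the slot at x = +28 mm. Prong tops 90 mm above the table, prongs from x = -32 to +30 mm. Origin under the foot's centre.
- rest_seat (a point): where the centre of the collar's underside hangs: mid-slot, level with the prong tops
- panel: glass panel 130 x 90 x 6 mm with copper-foiled edges, lying on the carriage (top 38 mm above the table); it gives up to 5 mm on a sprung bed (about 2 N to start, 1 N per mm more). Origin under its centre; its x runs from the near edge to the far edge.
- seam_near: near leg of the bent copper-foil seam across the panel's top: a strip 6 mm wide, 56 mm long. Origin at its middle on the top surface, x along it away from the robot (seam end at x = -28 mm, bend at x = +28 mm), z up.
- seam_far: far leg of the seam, 6 mm wide, 56 mm long. Origin at its middle, x along it away from the robot (bend at x = -28 mm, far end of the seam at x = +28 mm).
- seam_bend (a point): the bend where the two legs meet
- carriage (a joint): how far the aluminium carriage under the panel has slid along the press's +y, m; it starts between 0 and 0.04, home against the stop is 0.16; sliding takes about 4 N
- handle_top (a point): centre of the top of the carriage's upright wooden handle, a post 30 mm (along the press's x) by 14 mm (along its y), 84 mm above the table, standing clear for its upper 58 mm
- press: fixed grey bench press, base plate 210 mm (x) x 440 mm (y, from -200 to +240 mm) x 12 mm. Origin under it; +y is the way the carriage slides home. A bridge 60 mm wide (y), 204 mm long (x), 94 mm high stands over y = +80 mm with a steel platen 150 x 100 mm under it (underside 51 mm high); the treadle sticks out beyond it at +y.
- treadle (a joint): angle of the sprung treadle, rad: 0 up, 0.25 fully down at its stop (the pad sinks 17 mm; about 5 N at first, 10 N at the stop); it springs back
- treadle_pad (a point): centre of the top of the treadle's rubber pad (75 x 45 mm), 70 mm above the table when up; 68 mm from the hinge
- jar: squat white-capped flux jar, 56 mm diameter, 75 mm high (bystander)
- can: plain aluminium drinks can, 66 mm diameter, 115 mm high (bystander)
- spool: empty white flanged spool, 54 mm diameter, 55 mm high (bystander)
- bench_brush: wooden bench brush lying flat, 225 mm long, 22 mm high; origin under the joint of handle and head (bystander)
- dish: open grey dish, 90 x 120 x 25 mm (bystander)
- screwdriver: screwdriver lying flat, 170 mm long (bystander)
There are look-alikes about, which are no part of the job. What is meant by the stylus is not pink, and is the smaller of those in its own colour.

How it is judged:
On the way, in this order (a step that is already met when the one before it is completed fails the run):
1. the stylus tip rubs the seam at its near end (contact force between stylus and panel above 0.2 N and x of stylus_tip in the frame of seam_near between -0.03 and -0.02 m and y of stylus_tip in the frame of seam_near between -0.007 and 0.007 m), for 0.03 s.
2. the stylus tip rubs the seam a third along the near leg (contact force between stylus and panel above 0.2 N and x of stylus_tip in the frame of seam_near between -0.013 and -0.003 m and y of stylus_tip in the frame of seam_near between -0.007 and 0.007 m), for 0.03 s.
3. the stylus tip rubs the seam two thirds along the near leg (contact force between stylus and panel above 0.2 N and x of stylus_tip in the frame of seam_near between 0.005 and 0.015 m and y of stylus_tip in the frame of seam_near between -0.007 and 0.007 m), for 0.03 s.
4. the stylus tip rubs the seam at the bend (contact force between stylus and panel above 0.2 N and distance between stylus_tip and seam_bend below 0.008 m), for 0.03 s.
5. the stylus tip rubs the seam a third along the far leg (contact force between stylus and panel above 0.2 N and x of stylus_tip in the frame of seam_far between -0.015 and -0.005 m and y of stylus_tip in the frame of seam_far between -0.007 and 0.007 m), for 0.03 s.
6. the stylus tip rubs the seam two thirds along the far leg (contact force between stylus and panel above 0.2 N and x of stylus_tip in the frame of seam_far between 0.003 and 0.013 m and y of stylus_tip in the frame of seam_far between -0.007 and 0.007 m), for 0.03 s.
7. the stylus tip rubs the seam at its far end (contact force between stylus and panel above 0.2 N and x of stylus_tip in the frame of seam_far between 0.02 and 0.03 m and y of stylus_tip in the frame of seam_far between -0.007 and 0.007 m), for 0.03 s.
8. the stylus hangs in its rest again, let go (horizontal distance between stylus_seat and rest_seat below 0.015 m and z of stylus_seat in the frame of rest_seat between -0.004 and 0.004 m and angle between stylus's own z axis and vertical below 0.1 rad and contact force between the fingers and stylus below 0.05 N), for 0.2 s.
9. the carriage is fully home under the press (value of joint carriage above 0.156 m), for 0.2 s.
10. the treadle is down at its stop with the carriage home (value of joint carriage above 0.156 m and value of joint treadle above 0.23 rad), for 0.2 s.
At the end, for the whole second after the job is handed in: The stylus hangs upright (within 0.1 rad) and still in its rest, its collar within 15 mm of the seat and resting on the prongs (4 mm), let go; the carriage is home (beyond 0.156 m of 0.16 m); the treadle is up again (under 0.04 rad) (all of step 8 and linear speed of stylus below 0.02 m/s and value of joint carriage above 0.156 m and value of joint treadle below 0.04 rad); the robot touches nothing.
It fails at once if the stylus tip rubs the glass off the seam (more than 8 mm from its centre line or 9 mm past its ends) (contact force between stylus and panel above 0.3 N and not ((x of stylus_tip in the frame of seam_near between -0.037 and 0.035 m and y of stylus_tip in the frame of seam_near between -0.008 and 0.008 m) or (x of stylus_tip in the frame of seam_far between -0.035 and 0.037 m and y of stylus_tip in the frame of seam_far between -0.008 and 0.008 m))).
It fails at once if the stylus moves fast (over 0.12 m/s) while on the panel (contact force between stylus and panel above 0.3 N and linear speed of stylus above 0.12 m/s).
It fails at once if the stylus presses the panel with more than 18 N (contact force between stylus and panel above 18 N).
It fails at once if the treadle is pressed before the carriage is home (value of joint treadle above 0.1 rad and value of joint carriage below 0.15 m).
It fails at once if a bystander is disturbed (moved more than 30 mm) (distance of any of jar, can, spool, bench_brush, dish, screwdriver from where it was at the start of the episode above 0.03 m).
It also fails if it takes over 72 s, if anything falls off the work surface, if the arm or the gripper's body presses on something with over 40 N, if the wrist force passes 120 N, or if a joint passes its speed limit or range.

## Working session

There is one attempt and no reset: what is moved stays moved. The work goes in short steps, Python scripts to look and compute and a tool call to move; the robot and the scene stay as the last step left them, time stands still between calls to the robot, and variables do not carry over. Pictures are saved under pics/ and viewed, and the job is handed in when it is done.

Besides the shell and the picture viewer there is one more tool, called by a JSON object that holds its "fn" and its "kwargs". step_arm: Moves the arm, as the interface text tells. Its arguments: {"type":"object","properties":{"linear":{"type":"array"},"roll":{"type":"array"},"grip":{"type":"number"},"squeeze":{"type":"number"}},"required":["linear","roll"]}

```bash
ls; mkdir -p pics
cat > h.py <<'E'
import numpy as np,cv2
from cell import env
from scipy.spatial.transform import Rotation as R
def snap(n,f):
    d=env.get_image(n); cv2.imwrite('pics/'+f,cv2.cvtColor(d['img'],cv2.COLOR_RGB2BGR)); return d
E
python3 - <<'E'
from h import *
import pickle
print(env.read_state())
for n in ['scene','top']:
    d=snap(n,n+'1.png'); print(n,{k:v for k,v in d.items() if k!='img'}); pickle.dump(d,open(n+'1.pkl','wb'))
E
```

```text
pics
{'time_s': 0.0, 'qpos': array([ 1.24017106,  0.62936773,  0.03843136,  1.51833579, -0.02701891,
        0.99629977, -0.01999872]), 'dq': array([-1.63736548e-04,  2.16145523e-03, -7.10983462e-04,  1.25688893e-03,
       -8.12768219e-04, -9.09746467e-04,  5.67470738e-05]), 'joint_torque': array([ 5.79565931e-04, -5.63406694e+01,  1.22622974e+00, -1.93446583e+01,
        1.09511730e-02,  1.04770559e-02,  1.61669828e-05]), 'tcp_pos': array([ 0.16999749, -0.62668835,  0.20218524]), 'tcp_rot': array([-3.13969948e+00,  3.40680988e-06,  2.64825558e-01]), 'ft_force': array([-0.10499033,  0.15613828,  0.47323456]), 'ft_torque': array([-0.03573286,  0.04006525,  0.02347607]), 'grip_width': 0.08566912808428015}
scene {'vertical_fov': 50.93501245175058, 'cx': 318.328562895605, 'cy': 235.2013242074955, 'eye': array([ 1.24712735, -0.68567803,  0.88180408]), 'orientation': array([-2.27208243, -0.00369697,  0.83033673])}
top {'vertical_fov': 49.935702466932106, 'cx': 317.5513185449148, 'cy': 243.65447813215636, 'eye': array([ 0.28607548, -0.04000606,  1.38615461]), 'orientation': array([-2.94325984, -0.00802687, -1.59133716])}
```

View pics/scene1.png

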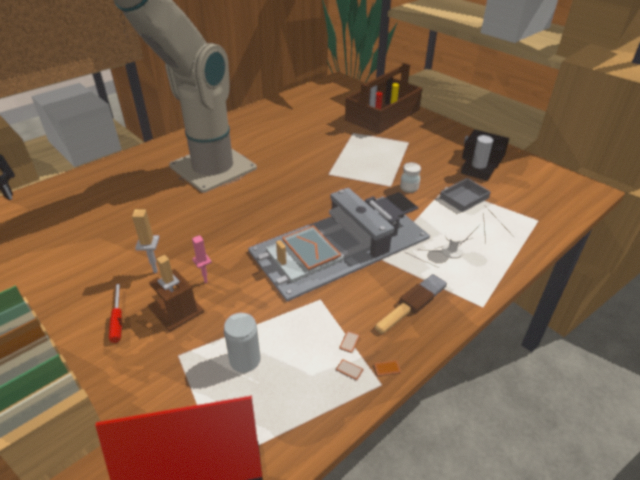

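View pics/top1.png

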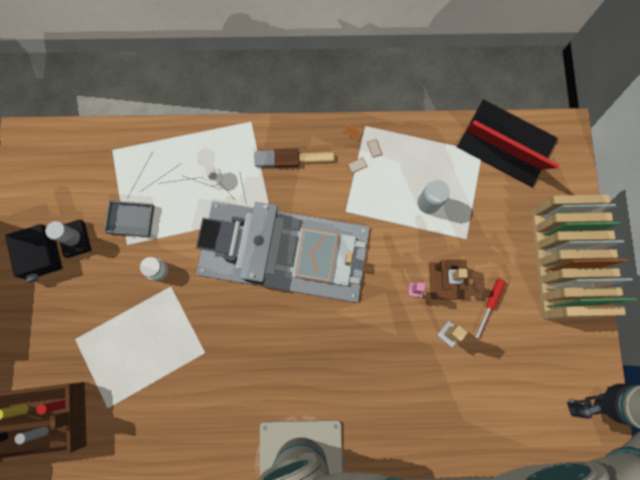

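Run:
```python
from h import *
for c in ['scene','top']:
  for n in ['stylus','stylus_tip','rest','rest_seat','panel','seam_near','seam_far','seam_bend','handle_top','press','treadle_pad','carriage','jar','can','spool','bench_brush','dish','screwdriver']:
    try: print(c,n,[(np.round(r['xyz'],4).tolist(),round(r['conf'],2)) for r in env.spot_in(c,n)])
    except Exception as e: print(c,n,e)
print(env.read_state()['time_s'])
```

```text
scene stylus [([0.439, -0.3038, 0.091], 0.85), ([0.3236, -0.3806, 0.1224], 0.58)]
scene stylus_tip [([0.4647, -0.4044, 0.1209], 0.96), ([0.3194, -0.3778, 0.1226], 0.72)]
scene rest [([0.5002, -0.4152, 0.0483], 0.83), ([0.5391, -0.0769, 0.0373], 0.19)]
scene rest_seat [([0.5, -0.4186, 0.0456], 0.82), ([0.5899, 0.2051, 0.0654], 0.63)]
scene panel [([0.5317, -0.0536, 0.0321], 0.88)]
scene seam_near [([0.5099, 0.3594, 0.0515], 0.67), ([0.4663, -0.4057, 0.1209], 0.4)]
scene seam_far [([0.5016, -0.4122, 0.0471], 0.43)]
scene seam_bend [([0.5353, -0.0531, 0.0361], 0.75)]
scene handle_top [([0.5358, -0.0784, 0.0373], 0.61)]
scene press [([0.5793, 0.0383, 0.0257], 0.95), ([0.533, -0.0785, 0.0358], 0.72), ([0.5579, -0.0525, 0.0414], 0.67)]
scene treadle_pad [([0.5844, 0.2046, 0.0646], 0.98)]
scene carriage [([0.5404, -0.082, 0.031], 0.6)]
scene jar [([0.5115, 0.3583, 0.0509], 0.69), ([0.4985, -0.414, 0.0471], 0.4)]
scene can [([0.6977, -0.3739, 0.0932], 0.78)]
scene spool [([0.7657, 0.2269, 0.0076], 0.65), ([0.5019, -0.4126, 0.0513], 0.16)]
scene bench_brush [([0.8182, 0.0131, 0.0167], 0.75)]

[... 533 characters left out ...]
 panel [([0.5324, -0.047, 0.0378], 0.68)]
top seam_near [([0.5096, -0.0416, 0.036], 0.43), ([0.5267, -0.0672, 0.042], 0.22)]
top seam_far []
top seam_bend [([0.5328, -0.0459, 0.0394], 0.93)]
top handle_top [([0.524, -0.0661, 0.0402], 0.77)]
top press [([0.5407, 0.0462, 0.027], 0.97)]
top treadle_pad [([0.5768, 0.204, 0.0684], 0.75)]
top carriage [([0.5237, -0.0664, 0.0399], 0.95)]
top jar [([0.4922, 0.3712, 0.0757], 0.79)]
top can []
top spool [([0.7524, 0.2321, 0.0073], 0.6), ([0.4532, -0.3936, 0.1174], 0.49)]
top bench_brush [([0.8097, 0.03, 0.0232], 0.68), ([0.4097, -0.5157, 0.0225], 0.45)]
top dish [([0.6488, 0.4649, 0.0051], 0.96)]
top screwdriver [([0.4108, -0.5153, 0.0195], 0.62)]
1.9
```

```bash
cat >> h.py <<'E'
import pickle
def cam(d):
    f=240/np.tan(np.radians(d['vertical_fov'])/2)
    return f,d['cx'],d['cy'],R.from_euler('xyz',d['orientation']).as_matrix(),np.array(d['eye'])
def p2w(d,u,v,z):
    f,cx,cy,M,e=cam(d); r=M@np.array([(u-cx)/f,(v-cy)/f,1]); return e+r*(z-e[2])/r[2]
def w2p(d,p):
    f,cx,cy,M,e=cam(d); q=M.T@(np.array(p)-e); return np.array([cx+f*q[0]/q[2],cy+f*q[1]/q[2]])
def crop(d,x0,y0,x1,y1,s,f):
    im=cv2.resize(d['img'][y0:y1,x0:x1],None,fx=s,fy=s,interpolation=cv2.INTER_CUBIC)
    cv2.imwrite('pics/'+f,cv2.cvtColor(im,cv2.COLOR_RGB2BGR))
E
python3 - <<'E'
from h import *
t=pickle.load(open('top1.pkl','rb'));s=pickle.load(open('scene1.pkl','rb'))
crop(t,190,190,390,310,4,'c1.png')
crop(t,380,230,530,360,5,'c2.png')
crop(s,230,170,440,310,3.8,'c3.png')
crop(s,90,190,270,350,4,'c4.png')
E
```

```text
(no output)
```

View pics/c1.png

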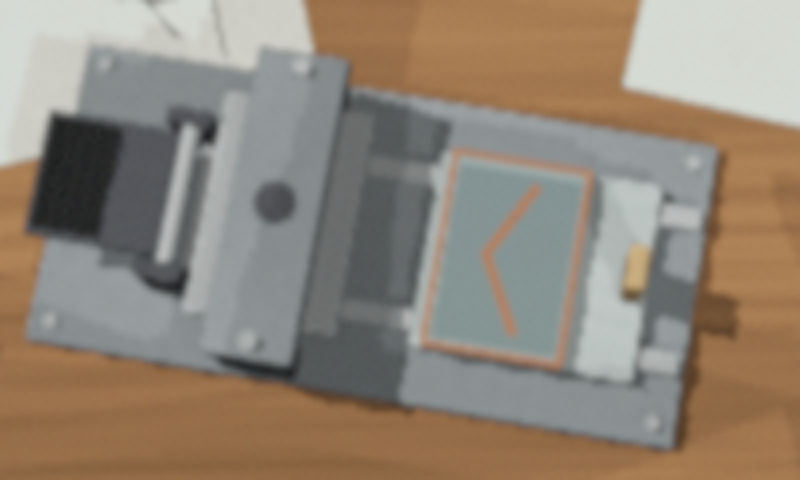

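View pics/c2.png

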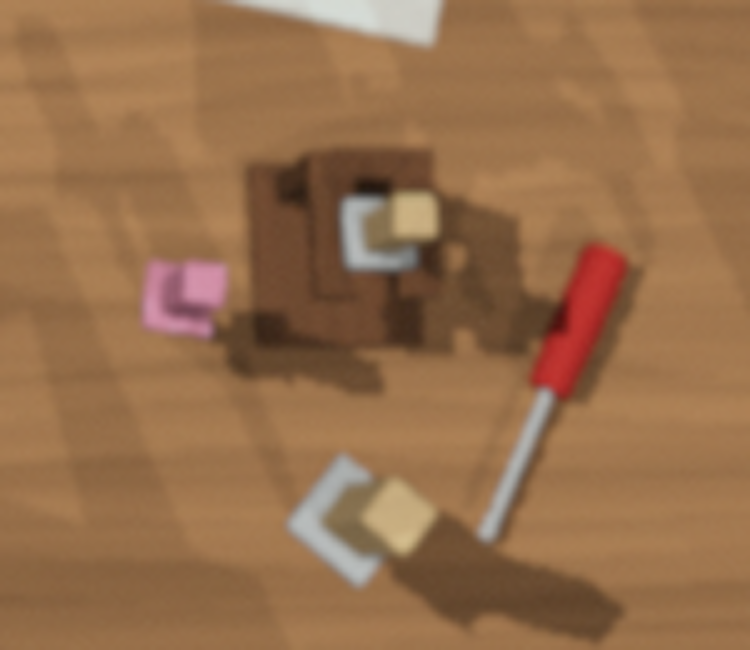

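View pics/c3.png

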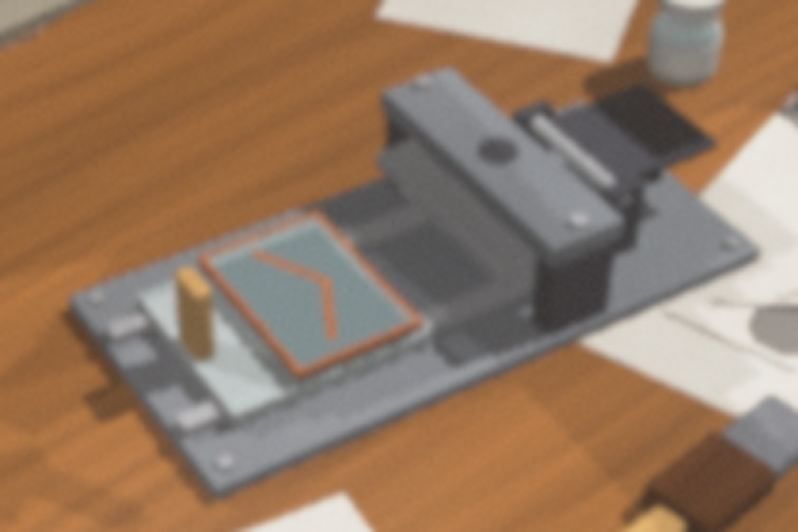

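View pics/c4.png

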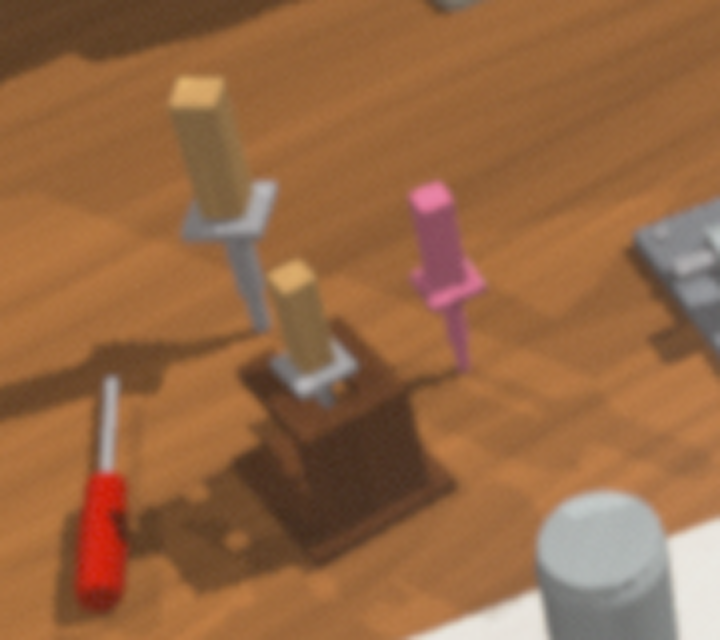

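Run:
```python
from h import *
t=pickle.load(open('top1.pkl','rb'));s=pickle.load(open('scene1.pkl','rb'))
print('handle top', p2w(t,462.8-.4,273.2-.4,.16), p2w(s,163.2,259.2,.16))
c1=lambda u,v,z:np.round(p2w(t,190+u/4-.4,190+v/4-.4,z),4)
c3=lambda u,v,z:np.round(p2w(s,230+u/3.8-.4,170+v/3.8-.4,z),4)
print('near',c1(513,333,.038),c3(258,253,.038))
print('bend',c1(487,255,.038),c3(328,283,.038))
print('far',c1(538,187,.038),c3(333,337,.038))
print('handle',c1(645,265,.084),c3(193,272,.084))
print('pad',c1(75,173,.07),c3(658,123,.07))
print('base corners',[c1(*p,.012) for p in [(95,45),(720,148),(678,448),(28,340)]])
snap('wrist','w1.png')
```

```text
handle top [ 0.45418984 -0.40170895  0.16      ] [ 0.45708403 -0.40094902  0.16      ]
near [ 0.4782 -0.0556  0.038 ] [ 0.4784 -0.0519  0.038 ]
bend [ 0.5308 -0.0394  0.038 ] [ 0.5334 -0.0374  0.038 ]
far [ 0.5764 -0.0743  0.038 ] [ 0.5749 -0.0707  0.038 ]
handle [ 0.514  -0.1406  0.084 ] [ 0.5067 -0.1293  0.084 ]
pad [0.5845 0.2285 0.07  ] [0.5902 0.2289 0.07  ]
base corners [array([0.6879, 0.2285, 0.012 ]), array([ 0.6069, -0.2003,  0.012 ]), array([ 0.4026, -0.164 ,  0.012 ]), array([0.4835, 0.2694, 0.012 ])]
```

View pics/w1.png

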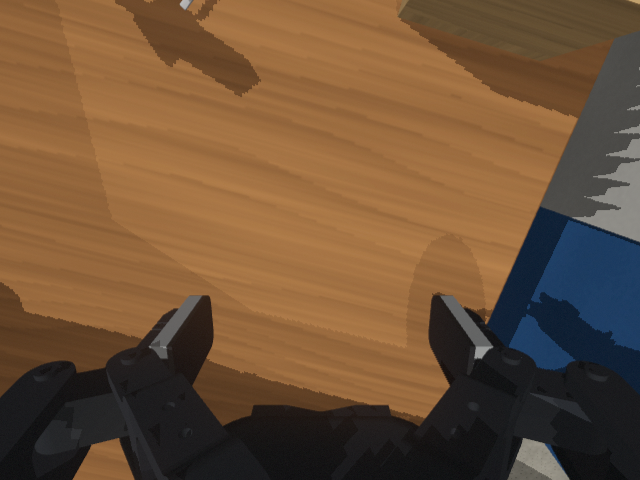

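{"fn": "step_arm", "kwargs": {"linear": [[26,-18,-14],[26,-18,-14],[26,-18,-14],[26,-18,-14],[26,-18,-14],[26,-18,-14],[26,-18,-14],[26,-18,-14],[0,0,0],[0,0,0]], "roll": [0,0,0,0,0,0,0,0,0,0]}}

```text
time_s: 2.78
tcp_pos: [0.3391, -0.4262, 0.3182]
tcp_rot: [-3.141, 0.0, 0.261]
ft_force: [-0.8, -0.4, 0.1]
grip_width: 0.0851
```

Run:
```python
from h import *
s=env.read_state();print(s['time_s'],s['tcp_pos'],s['tcp_rot'])
d=snap('wrist','w2.png');pickle.dump(d,open('w2.pkl','wb'))
print(d['vertical_fov'],d['cx'],d['cy'],d['eye'],d['orientation'])
M=R.from_euler('xyz',s['tcp_rot']).as_matrix()
print('eye in tool',M.T@(d['eye']-s['tcp_pos']))
```

```text
2.7833 [ 0.33905755 -0.42618664  0.31816475] [-3.14099093e+00  2.03964525e-05  2.60691168e-01]
66.35462535013367 320.59392343471194 234.6699259410725 [ 0.40767867 -0.4073013   0.48856703] [ 2.85721375e+00  8.21860396e-06 -1.30999249e+00]
eye in tool [ 0.07116674 -0.00066279 -0.17040337]
```

View pics/w2.png

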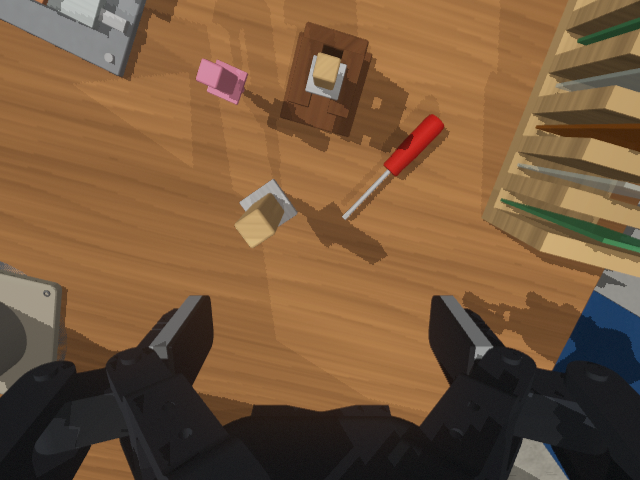

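Run:
```python
from h import *
d=pickle.load(open('w2.pkl','rb'))
crop(d,250,10,400,150,5.3,'c5.png')
```

```text
(no output)
```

View pics/c5.png

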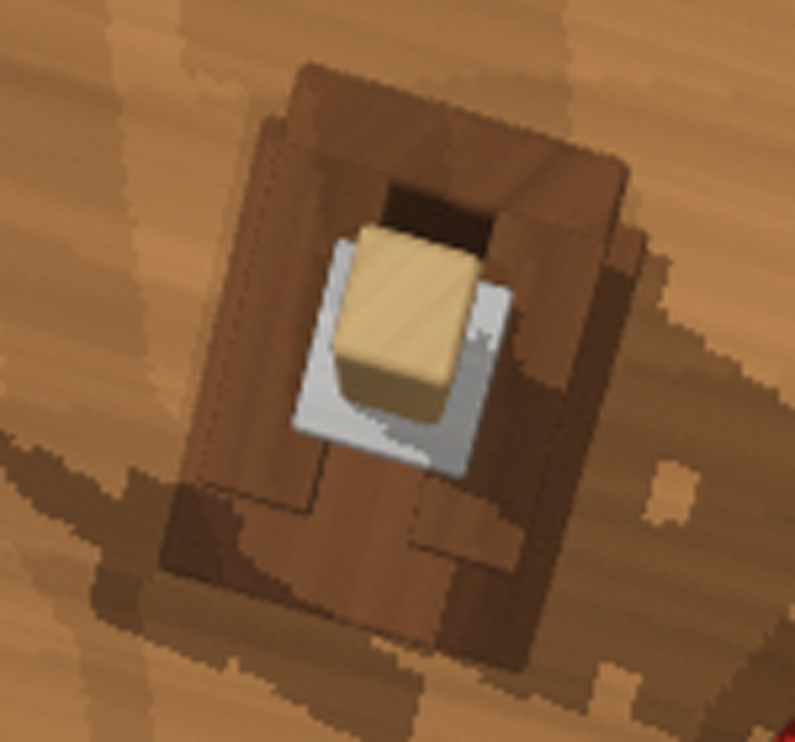

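Run:
```python
from h import *
d=pickle.load(open('w2.pkl','rb'))
f=lambda u,v,z:p2w(d,250+u/5.3-.4,10+v/5.3-.4,z)
def rep(n,pts,z):
    P=np.array([f(*p,z)[:2] for p in pts]);print(n,P.mean(0).round(4))
    for i in range(len(P)):
        e=P[(i+1)%len(P)]-P[i];print('  ',round(np.linalg.norm(e),4),round(np.degrees(np.arctan2(e[1],e[0])),1))
rep('handle',[(365,226),(482,258),(455,388),(338,352)],.16)
rep('collar',[(340,238),(513,290),(465,475),(293,430)],.096)
rep('rest back top',[(305,65),(628,160),(605,262),(283,150)],.09)
rep('foot',[(262,115),(650,235),(525,670),(160,568)],.01)
rep('prong end/slot',[(203,487),(310,513),(425,545-70),(390,185),(490,222)],.09)
```

```text
handle [ 0.4548 -0.4002]
   0.0186 -89.0
   0.0191 -177.0
   0.0191 89.0
   0.0184 1.6
collar [ 0.4548 -0.3998]
   0.0332 -90.4
   0.0333 -179.8
   0.0335 91.2
   0.0342 -0.4
rest back top [ 0.491  -0.4003]
   0.0615 -89.8
   0.0176 -177.1
   0.0629 87.5
   0.0146 -1.8
foot [ 0.4558 -0.3998]
   0.0898 -90.6
   0.0977 179.5
   0.0891 89.9
   0.0985 -0.0
prong end/slot [ 0.4502 -0.3932]
   0.0211 -88.0
   0.0233 -57.8
   0.051 22.7
   0.0197 -93.6
   0.0717 145.3
```

{"fn": "step_arm", "kwargs": {"linear": [[0,0,0],[0,0,0],[20,-4,10],[20,-4,10],[20,-4,10],[20,-4,10],[20,-4,10],[16,-6,10],[0,0,0],[0,0,0]], "roll": [7,7,1,0,0,0,0,0,0,0]}}

```text
time_s: 3.67
tcp_pos: [0.448, -0.4136, 0.2507]
tcp_rot: [3.14, 0.008, -0.038]
ft_force: [-0.6, -0.1, 1.6]
grip_width: 0.0856
```

Run:
```python
from h import *
s=env.read_state();print(s['time_s'],s['tcp_pos'],s['tcp_rot'])
d=snap('wrist','w3.png');pickle.dump(d,open('w3.pkl','wb'))
print(w2p(d,[.4548,-.4,.16]))
```

```text
3.6667 [ 0.44803315 -0.4135914   0.25070883] [ 3.13998657  0.00846856 -0.03821359]
[302.12785338 218.53859511]
```

View pics/w3.png

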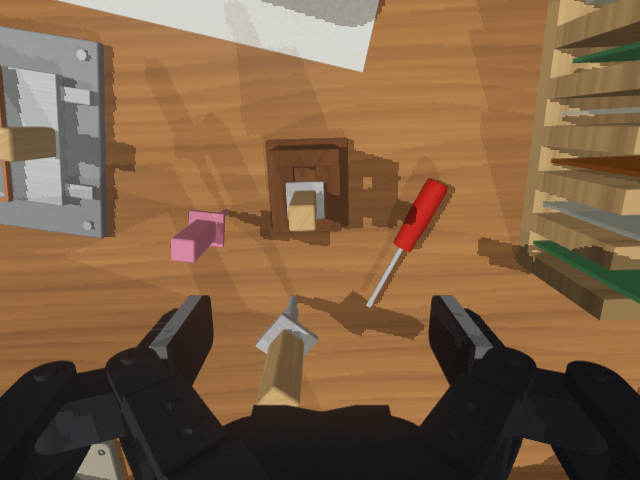

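{"fn": "step_arm", "kwargs": {"linear": [[7,-13,0],[0,0,0],[0,0,20],[0,0,28],[0,0,28],[0,0,20],[0,0,10],[0,0,0],[0,0,0]], "roll": [-2,0,0,0,0,0,0,0,0]}}

```text
time_s: 4.47
tcp_pos: [0.4517, -0.4067, 0.1489]
tcp_rot: [3.13, 0.001, -0.007]
ft_force: [0.7, -0.2, 0.1]
grip_width: 0.0851
```

{"fn": "step_arm", "kwargs": {"linear": [[3,-7,8],[0,0,14],[0,0,14],[0,0,4],[0,0,0]], "roll": [-0.4,0,0,0,0]}}

```text
time_s: 4.88
tcp_pos: [0.4596, -0.4017, 0.1136]
tcp_rot: [3.123, -0.01, 0.002]
ft_force: [-0.4, 0.2, -0.7]
grip_width: 0.0853
```

Run:
```python
from h import *
s=env.read_state();print(s['time_s'],s['tcp_pos'],s['tcp_rot'])
d=snap('wrist','w4.png');pickle.dump(d,open('w4.pkl','wb'))
```

```text
4.8833 [ 0.45958094 -0.40167923  0.11359482] [ 3.12298752e+00 -9.63980060e-03  1.91487430e-03]
```

View pics/w4.png

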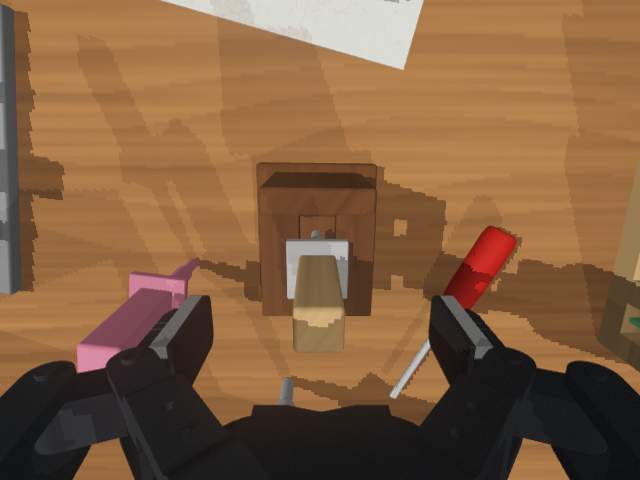

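{"fn": "step_arm", "kwargs": {"linear": [[-4,-1,0],[0,0,0]], "roll": [0,0]}}

```text
time_s: 5.1
tcp_pos: [0.4565, -0.401, 0.1155]
tcp_rot: [3.121, -0.012, 0.003]
ft_force: [-0.7, -1.1, 0.2]
grip_width: 0.0853
```

{"fn": "step_arm", "kwargs": {"linear": [[0,0,0],[0,0,0],[0,0,0],[0,0,0],[0,0,0],[0,0,0],[0,0,0],[0,0,0]], "roll": [0,0,0,0,0,0,0,0], "grip": 1, "squeeze": 60}}

```text
time_s: 5.77
tcp_pos: [0.4577, -0.4017, 0.1183]
tcp_rot: [3.119, -0.016, 0.002]
ft_force: [0.7, -0.4, 0.2]
grip_width: 0.0187
```

{"fn": "step_arm", "kwargs": {"linear": [[0,0,-10],[0,0,-15],[0,0,-20],[0,0,-20],[0,0,-20],[0,0,-20],[0,0,0]], "roll": [0,0,0,0,0,0,0]}}

```text
time_s: 6.35
tcp_pos: [0.4541, -0.3986, 0.2285]
tcp_rot: [3.122, -0.011, 0.002]
ft_force: [0.9, -0.2, -0.8]
grip_width: 0.0183
```

Run:
```python
from h import *
s=env.read_state();print(s['time_s'],s['tcp_pos'],s['tcp_rot'],s['ft_force'])
d=snap('wrist','w5.png');pickle.dump(d,open('w5.pkl','wb'))
d=snap('scene','s5.png');pickle.dump(d,open('s5.pkl','wb'))
crop(d,90,120,290,270,4,'s5c.png')
```

```text
6.35 [ 0.45411211 -0.3985781   0.22846678] [ 3.12193450e+00 -1.07284182e-02  1.84476360e-03] [ 0.88433053 -0.19251518 -0.75757857]
```

View pics/w5.png

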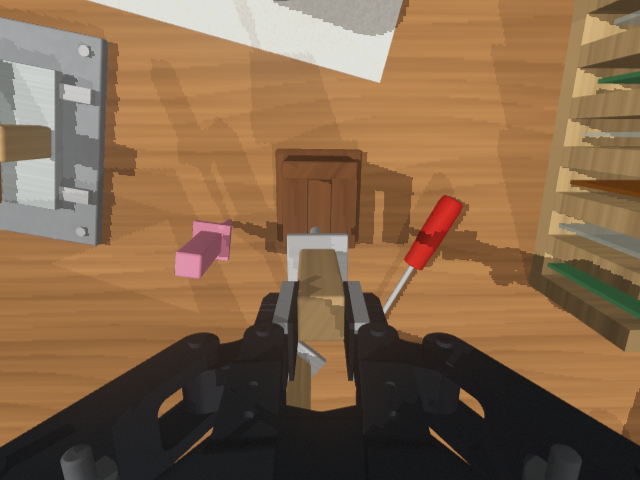

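View pics/s5c.png

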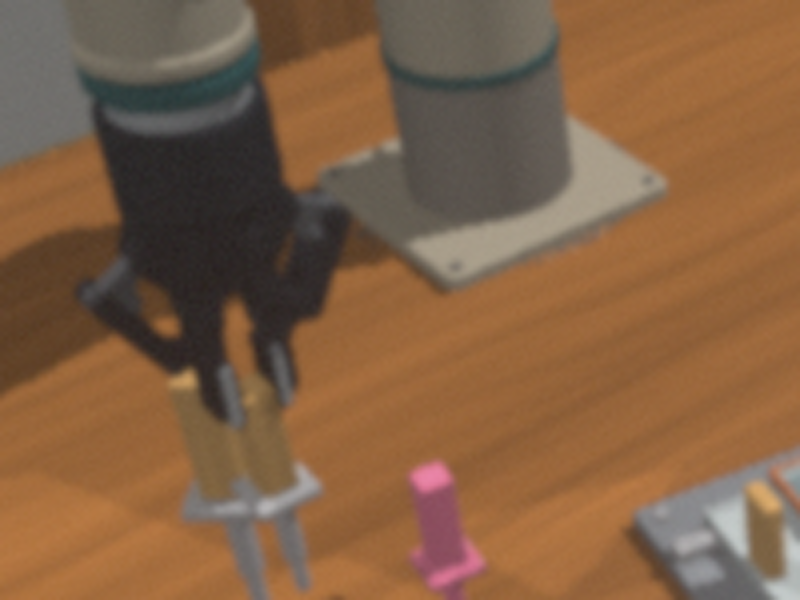

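{"fn": "step_arm", "kwargs": {"linear": [[0,0,-20],[0,-10,-20],[-2,-25,0],[-2,-30,0],[-2,-30,0],[-2,-30,0],[-3,-30,0],[-3,-30,0],[-3,-30,0],[-3,-30,0],[-3,-30,0],[-3,-30,0],[0,-20,0],[0,-10,0],[0,0,0]], "roll": [0,0,0,0,0,0,0,0,0,0,0,0,0,0,0]}}

```text
time_s: 7.7
tcp_pos: [0.4098, -0.0442, 0.2439]
tcp_rot: [3.136, 0.029, -0.002]
ft_force: [-0.3, 1.2, -0.8]
grip_width: 0.0182
```

Run:
```python
from h import *
s=env.read_state();print(s['time_s'],s['tcp_pos'],s['tcp_rot'],s['ft_force'])
for n in ['wrist','scene','top']:
  d=snap(n,n+'6.png');pickle.dump(d,open(n+'6.pkl','wb'))
g=R.from_euler('xyz',[3.119,-.016,.002])
t=g.inv().apply(np.array([.4548,-.4,.02])-np.array([.4577,-.4017,.1183]));print(t)
M=R.from_euler('xyz',s['tcp_rot'])
tip=s['tcp_pos']+M.apply([t[0],0,t[2]]);print(tip)
print([w2p(pickle.load(open(n+'6.pkl','rb')),tip) for n in ['wrist','scene','top']])
```

```text
7.7 [ 0.40982636 -0.04424214  0.24392629] [ 3.13588728e+00  2.93864262e-02 -1.83967003e-03] [-0.25542825  1.17520615 -0.76531841]
[-0.00446896 -0.0039247   0.09817747]
[ 0.40247369 -0.04478875  0.14592411]
[array([321.20477729, 230.89692108]), array([279.20812082, 188.28497186]), array([314.40414659, 297.81582703])]
```

View pics/wrist6.png

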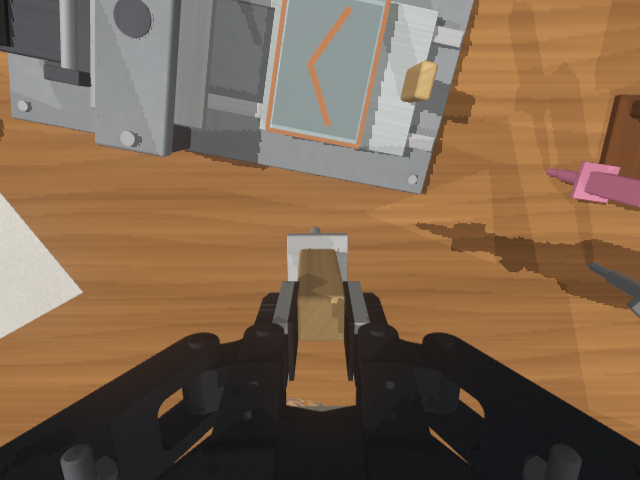

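View pics/scene6.png

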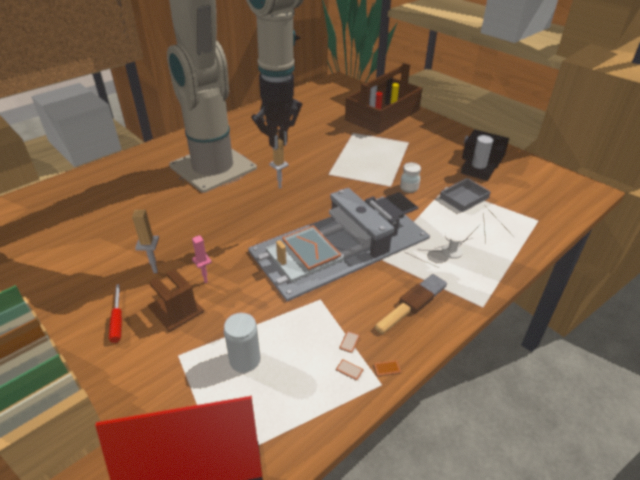

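Run:
```python
from h import *
d=pickle.load(open('wrist6.pkl','rb'))
crop(d,270,215,370,290,8,'c6.png')
crop(d,250,0,450,150,4,'c7.png')
s=pickle.load(open('scene6.pkl','rb'))
crop(s,250,130,310,200,9,'c8.png')
```

```text
(no output)
```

View pics/c6.png

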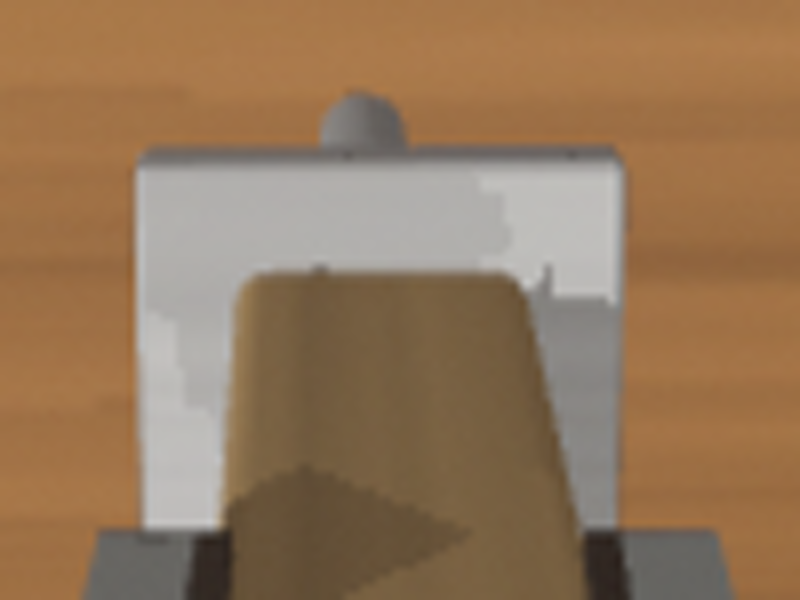

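View pics/c7.png

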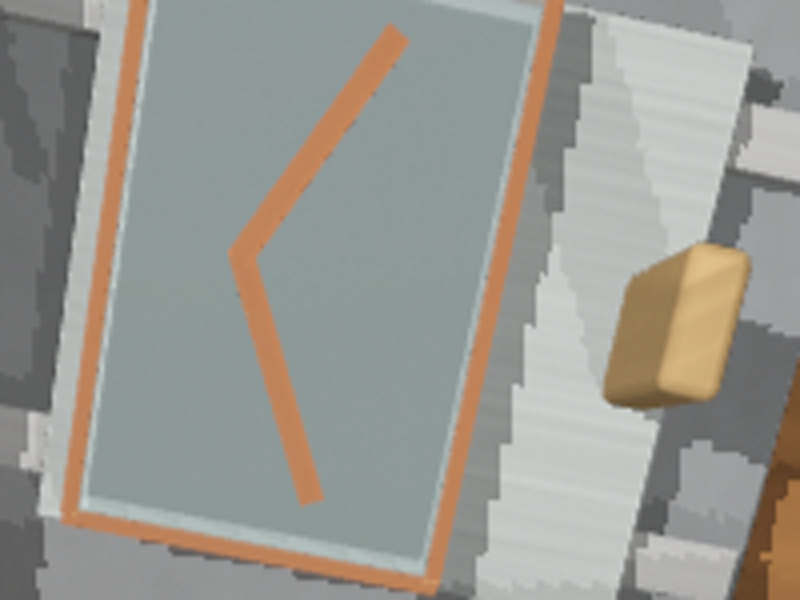

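View pics/c8.png

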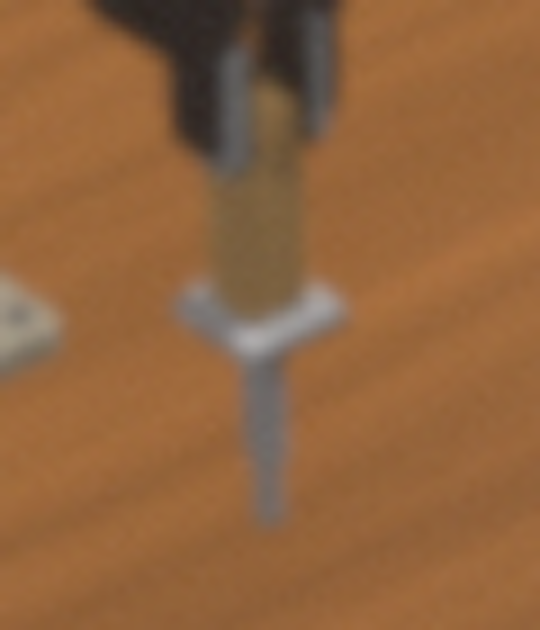

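```bash
cat >> h.py <<'E'
T=np.array([-.0047,-.0046,.098])
def tip(s=None):
    s=s or env.read_state(); return s['tcp_pos']+R.from_euler('xyz',s['tcp_rot']).apply(T)
E
python3 - <<'E'
from h import *
d=pickle.load(open('wrist6.pkl','rb'))
c=lambda u,v,z=.038:np.round(p2w(d,250+u/4-.4,u*0+v/4-.4,z),4)
n,b,f=c(312,500),c(243,255),c(397,36)
print(n,b,f,np.linalg.norm(b-n),np.linalg.norm(f-b))
print('handle top',c(717,322,.084), 'panel corners',c(62,520),c(438,592))
print(tip())
s=pickle.load(open('scene6.pkl','rb'));print('scene obs',250+268/9-.4,130+520/9-.4,w2p(s,tip()))
E
```

```text
[ 0.4775 -0.052   0.038 ] [ 0.5321 -0.0357  0.038 ] [ 0.5767 -0.0706  0.038 ] 0.05698113722978863 0.05663188148031104
handle top [ 0.5137 -0.1346  0.084 ] panel corners [0.4729 0.0092 0.038 ] [ 0.4555 -0.0835  0.038 ]
[ 0.40305842 -0.04390092  0.14646637]
scene obs 279.3777777777778 187.37777777777777 [279.61516788 188.07266379]
```

{"fn": "step_arm", "kwargs": {"linear": [[20,2,10],[20,2,15],[20,2,18],[15,2,18],[4,0,15],[0,0,6],[0,0,0],[0,0,0]], "roll": [0,0,0,0,0,0,0,0]}}

```text
time_s: 8.52
tcp_pos: [0.49, -0.0718, 0.1554]
tcp_rot: [3.128, 0.028, -0.027]
ft_force: [0.4, -0.4, -1.0]
grip_width: 0.0183
```

Run:
```python
from h import *
s=env.read_state();print(s['time_s'],s['tcp_pos'],s['tcp_rot'],s['ft_force'],tip(s))
for n in ['wrist','scene','top']:
  d=snap(n,n+'7.png');pickle.dump(d,open(n+'7.pkl','wb')); print(n,w2p(d,tip(s)))
  if n=='scene': crop(d,250,180,350,280,6,'c9.png')
```

```text
8.5167 [ 0.48999987 -0.07184536  0.15539436] [ 3.12758936  0.02796596 -0.02652046] [ 0.43709017 -0.36786003 -0.97482361] [ 0.48264806 -0.06842193  0.05750932]
wrist [315.13631263 231.24048224]
scene [293.48578703 233.95568758]
top [322.81748539 269.99872228]
```

View pics/wrist7.png

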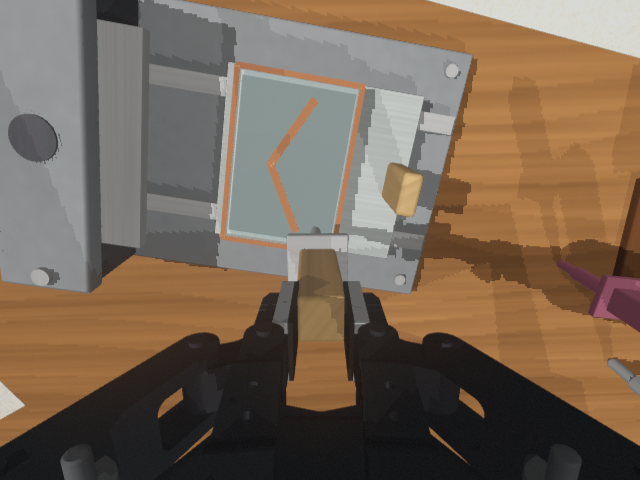

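View pics/c9.png

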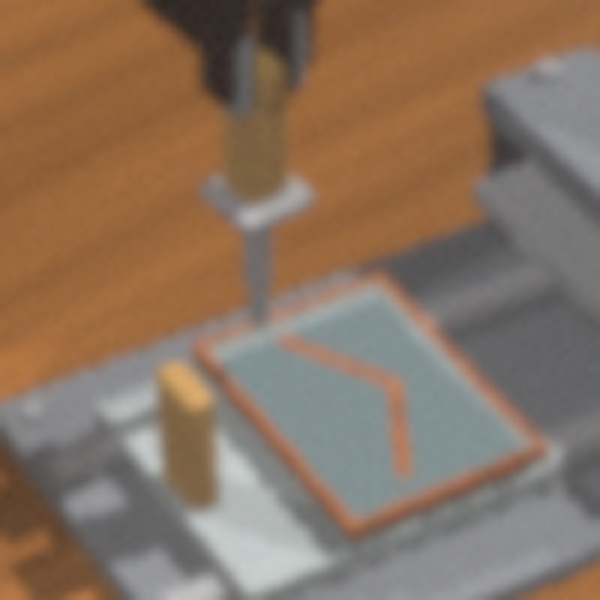

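```bash
cat >> h.py <<'E'
N,B,F=np.array([.478,-.053]),np.array([.532,-.037]),np.array([.576,-.072])
def rel(p):
    o=[]
    for a,b in((N,B),(B,F)):
        u=(b-a)/np.linalg.norm(b-a);q=p[:2]-(a+b)/2;o.append((round(1e3*q@u,1),round(1e3*(-q[0]*u[1]+q[1]*u[0]),1)))
    return o
def go(x,y,z=None):
    s=env.read_state();t=tip(s);d=np.array([x,y,t[2] if z is None else z])-t
    print('t',round(s['time_s'],2),'tip',t.round(4),'rot',s['tcp_rot'].round(3),'F',s['ft_force'].round(1),'rel',rel(t))
    print('tool shift mm',(1e3*R.from_euler('xyz',s['tcp_rot']).inv().apply(d)).round(1))
E
python3 -c "
from h import *
go(.4825,-.052)"
```

```text
t 8.67 tip [ 0.4835 -0.0677  0.0585] rot [ 3.128  0.026 -0.025] F [-0.2  0.3 -0.7] rel [(np.float64(-27.0), np.float64(-15.7)), (np.float64(-46.9), np.float64(-54.2))]
tool shift mm [ -1.4 -15.7  -0.2]
```

{"fn": "step_arm", "kwargs": {"linear": [[0,-5,0],[0,-5,0],[0,-5,0],[0,0,0]], "roll": [0,0,0,0]}}

```text
time_s: 9.0
tcp_pos: [0.4919, -0.0542, 0.159]
tcp_rot: [3.128, 0.021, -0.025]
ft_force: [0.1, -0.0, -2.0]
grip_width: 0.0186
```

```bash
python3 -c "
from h import *
go(.4825,-.052,.045)"
```

```text
t 9.0 tip [ 0.4852 -0.0508  0.0611] rot [ 3.128  0.021 -0.025] F [ 0.1 -0.  -2. ] rel [(np.float64(-20.6), np.float64(0.1)), (np.float64(-56.2), np.float64(-39.9))]
tool shift mm [-2.4  1.1 16.2]
```

{"fn": "step_arm", "kwargs": {"linear": [[-2,0,5],[-2,0,5],[0,0,5],[0,0,2]], "roll": [0,0,0,0]}}

```text
time_s: 9.33
tcp_pos: [0.4876, -0.0532, 0.1416]
tcp_rot: [3.128, 0.019, -0.023]
ft_force: [0.3, 0.2, -1.0]
grip_width: 0.0182
```

Run:
```python
from h import *
go(.482,-.052,.041)
d=snap('scene','s8.png');crop(d,250,180,350,280,6,'c10.png');print((w2p(d,tip())-[250,180])*6)
```

```text
t 9.33 tip [ 0.4811 -0.0497  0.0437] rot [ 3.128  0.019 -0.023] F [ 0.3  0.2 -1. ] rel [(np.float64(-24.2), np.float64(2.3)), (np.float64(-60.0), np.float64(-41.6))]
tool shift mm [1.  2.2 2.7]
[292.10404087 327.93449858]
```

View pics/c10.png

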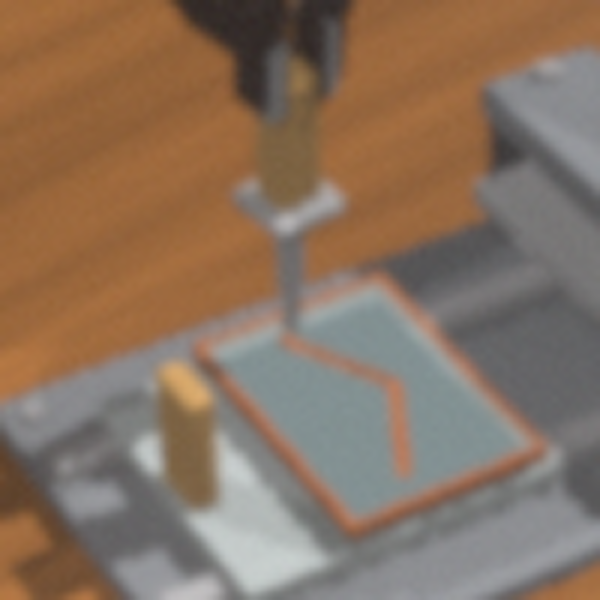

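{"fn": "step_arm", "kwargs": {"linear": [[0.5,2,1.5],[0,0,2],[0,0,2]], "roll": [0,0,0]}}

```text
time_s: 9.63
tcp_pos: [0.4878, -0.056, 0.1352]
tcp_rot: [3.128, 0.02, -0.023]
ft_force: [-0.9, 1.1, 1.8]
grip_width: 0.0183
```

Run:
```python
from h import *
go(.482,-.052,.038)
```

```text
t 9.63 tip [ 0.4812 -0.0525  0.0372] rot [ 3.128  0.02  -0.023] F [-0.9  1.1  1.8] rel [(np.float64(-25.0), np.float64(-0.5)), (np.float64(-58.2), np.float64(-43.8))]
tool shift mm [ 0.8 -0.6 -0.8]
```

{"fn": "step_arm", "kwargs": {"linear": [[0,0,1.5],[0,0,1.2]], "roll": [0,0]}}

```text
time_s: 9.8
tcp_pos: [0.4883, -0.0561, 0.1325]
tcp_rot: [3.128, 0.019, -0.024]
ft_force: [-0.8, 0.7, 3.3]
grip_width: 0.0184
```

Run:
```python
from h import *
go(.5053,-.045,.036)
```

```text
t 9.8 tip [ 0.4818 -0.0526  0.0346] rot [ 3.128  0.019 -0.024] F [-0.8  0.7  3.3] rel [(np.float64(-24.4), np.float64(-0.7)), (np.float64(-57.6), np.float64(-43.5))]
tool shift mm [23.2 -8.2 -1.9]
```

{"fn": "step_arm", "kwargs": {"linear": [[2.8,-1,0.6],[2.8,-1,0.6],[2.8,-1,0.6],[2.8,-1,0.6]], "roll": [0,0,0,0]}}

```text
time_s: 10.13
tcp_pos: [0.4951, -0.0538, 0.1299]
tcp_rot: [3.126, 0.029, -0.025]
ft_force: [-4.3, -1.5, 5.2]
grip_width: 0.0188
```

Run:
```python
from h import *
go(.5053,-.045,.035)
```

```text
t 10.13 tip [ 0.4876 -0.0505  0.032 ] rot [ 3.126  0.029 -0.025] F [-4.3 -1.5  5.2] rel [(np.float64(-18.2), np.float64(-0.4)), (np.float64(-54.4), np.float64(-38.2))]
tool shift mm [17.4 -5.9 -3.6]
```

{"fn": "step_arm", "kwargs": {"linear": [[2.8,-1,-0.6],[2.8,-1,-0.5],[2.8,-1,-0.3],[2.8,-1,0]], "roll": [0,0,0,0]}}

```text
time_s: 10.47
tcp_pos: [0.5014, -0.0513, 0.1305]
tcp_rot: [3.124, 0.041, -0.026]
ft_force: [-3.0, -1.7, 5.0]
grip_width: 0.0184
```

Run:
```python
from h import *
go(.515,-.042,.034)
```

```text
t 10.47 tip [ 0.4927 -0.0482  0.0327] rot [ 3.124  0.041 -0.026] F [-3.  -1.7  5. ] rel [(np.float64(-12.7), np.float64(0.4)), (np.float64(-51.9), np.float64(-33.2))]
tool shift mm [22.1 -6.7 -2.3]
```

{"fn": "step_arm", "kwargs": {"linear": [[4.5,-1.5,-0.7],[4.5,-1.5,-0.5],[4.5,-1.5,-0.2]], "roll": [0,0,0]}}

```text
time_s: 10.72
tcp_pos: [0.513, -0.0477, 0.1307]
tcp_rot: [3.122, 0.048, -0.027]
ft_force: [-2.4, -0.8, 3.1]
grip_width: 0.0185
```

Run:
```python
from h import *
go(.515,-.042,.034)
d=snap('scene','s9.png');crop(d,250,180,350,280,6,'c11.png');print((w2p(d,tip())-[250,180])*6)
```

```text
t 10.72 tip [ 0.5037 -0.0447  0.033 ] rot [ 3.122  0.048 -0.027] F [-2.4 -0.8  3.1] rel [(np.float64(-1.1), np.float64(0.6)), (np.float64(-45.4), np.float64(-23.6))]
tool shift mm [11.1 -3.  -1.6]
[340.30368466 368.62561299]
```

View pics/c11.png

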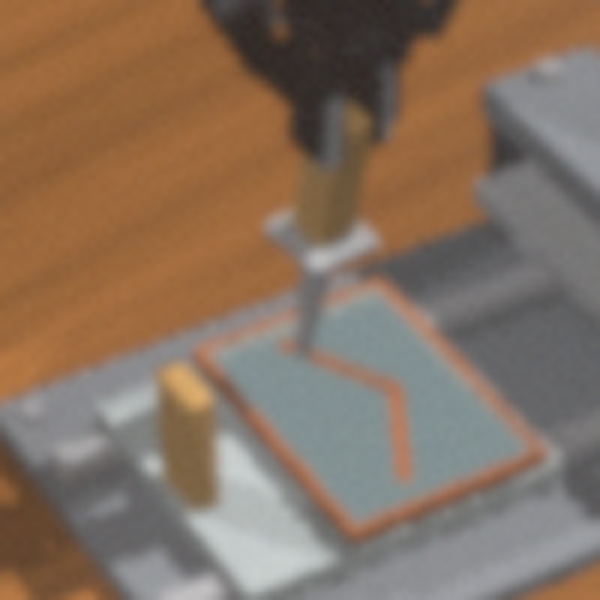

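Run:
```python
from h import *
s=pickle.load(open('scene7.pkl','rb'))
for z in(.036,.038):
  p=p2w(s,250+303/6-.4,180+350/6-.4,z);print(p,rel(p))
st=env.read_state();print(R.from_euler('xyz',st['tcp_rot']).inv().apply(p-st['tcp_pos']))
d=snap('wrist','w9.png');crop(d,240,190,400,310,5,'c12.png')
```

```text
[ 0.48637224 -0.04998425  0.036     ] [(np.float64(-19.3), np.float64(0.5)), (np.float64(-55.7), np.float64(-38.6))]
[ 0.48817113 -0.05148742  0.038     ] [(np.float64(-18.0), np.float64(-1.4)), (np.float64(-53.4), np.float64(-38.6))]
[-0.02216184  0.00320892  0.09394657]
```

View pics/c12.png

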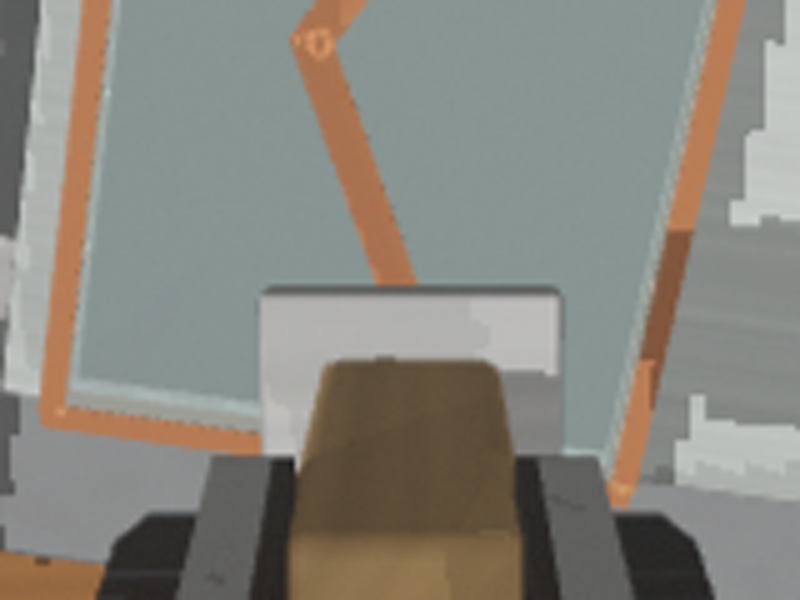

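{"fn": "step_arm", "kwargs": {"linear": [[0,0,0]], "roll": [0], "squeeze": 120}}

```text
time_s: 10.9
tcp_pos: [0.515, -0.0471, 0.1308]
tcp_rot: [3.123, 0.044, -0.026]
ft_force: [-1.8, -0.9, 3.1]
grip_width: 0.0167
```

Run:
```python
from h import *
go(.515,-.042,.034)
d=snap('scene','s10.png');crop(d,270,210,330,260,12,'c13.png')
st=env.read_state()
for th in (0,.1,.15,.2,.25):
  T1=np.array([-.0047-.113*np.sin(th),-.0046,-.019+.117*np.cos(th)])
  w=st['tcp_pos']+R.from_euler('xyz',st['tcp_rot']).apply(T1)
  print(th,T1,w.round(4),((w2p(d,w)-[270,210])*12).round(0),rel(w))
```

```text
t 10.9 tip [ 0.506 -0.044  0.033] rot [ 3.123  0.044 -0.026] F [-1.8 -0.9  3.1] rel [(np.float64(1.2), np.float64(0.6)), (np.float64(-44.1), np.float64(-21.7))]
tool shift mm [ 8.9 -2.3 -1.4]
0 [-0.0047 -0.0046  0.098 ] [ 0.5061 -0.044   0.033 ] [443. 378.] [(np.float64(1.4), np.float64(0.6)), (np.float64(-44.0), np.float64(-21.6))]
0.1 [-0.01598118 -0.0046      0.09741549] [ 0.4949 -0.0437  0.0341] [409. 348.] [(np.float64(-9.3), np.float64(4.1)), (np.float64(-53.0), np.float64(-28.3))]
0.15 [-0.02158651 -0.0046      0.09668622] [ 0.4893 -0.0435  0.0351] [393. 332.] [(np.float64(-14.6), np.float64(5.9)), (np.float64(-57.4), np.float64(-31.7))]
0.2 [-0.02714963 -0.0046      0.09566779] [ 0.4838 -0.0434  0.0364] [377. 315.] [(np.float64(-19.8), np.float64(7.6)), (np.float64(-61.8), np.float64(-35.0))]
0.25 [-0.03265665 -0.0046      0.09436275] [ 0.4784 -0.0432  0.0379] [361. 297.] [(np.float64(-25.0), np.float64(9.3)), (np.float64(-66.2), np.float64(-38.2))]
```

View pics/c13.png

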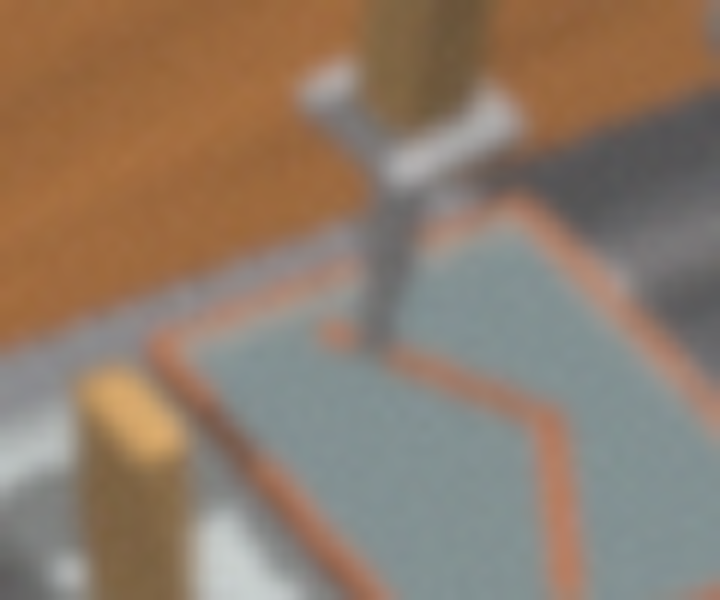

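Run:
```python
from h import *
st=env.read_state()
M=R.from_euler('xyz',st['tcp_rot'])
d=pickle.load(open('scene7.pkl','rb'))
for w in ([.4885,-.05,.035],[.4885,-.05,.036],[.49,-.05,.035]):
  print(M.inv().apply(np.array(w)-st['tcp_pos']), (w2p(d,w)-[270,210])*12)
```

```text
[-0.02224971  0.00188317  0.0969285 ] [367.70275281 343.52095961]
[-0.0222938   0.00190168  0.09592965] [367.61468705 339.99058459]
[-0.02075167  0.00184588  0.09686169] [372.26885388 346.8815666 ]
```

```bash
sed -i 's/^T=.*/T=np.array([-.021,.0018,.0967])/' h.py
cat >> h.py <<'E'
def look(f):
    d=snap('scene','x.png');crop(d,270,210,330,260,12,f)
    st=env.read_state();t=tip(st)
    print('model px',((w2p(d,t)-[270,210])*12).round(),[( (w2p(d,[*q,.036])-[270,210])*12).round() for q in(N,B,F)])
E
```

```text
(no output)
```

{"fn": "step_arm", "kwargs": {"linear": [[4,-1.2,0],[4,-1.2,0],[4,-1.2,0]], "roll": [0,0,0]}}

```text
time_s: 11.2
tcp_pos: [0.5253, -0.0442, 0.13]
tcp_rot: [3.122, 0.049, -0.027]
ft_force: [-5.1, -2.0, 4.1]
grip_width: 0.0165
```

Run:
```python
from h import *
go(.515,-.042,.034);look('c14.png')
```

```text
t 11.2 tip [ 0.4995 -0.0472  0.0345] rot [ 3.122  0.049 -0.027] F [-5.1 -2.   4.1] rel [(np.float64(-5.9), np.float64(-0.6)), (np.float64(-47.2), np.float64(-28.2))]
tool shift mm [15.4 -5.6 -0.3]
model px [417. 367.] [array([325., 323.]), array([548., 412.]), array([566., 592.])]
```

View pics/c14.png

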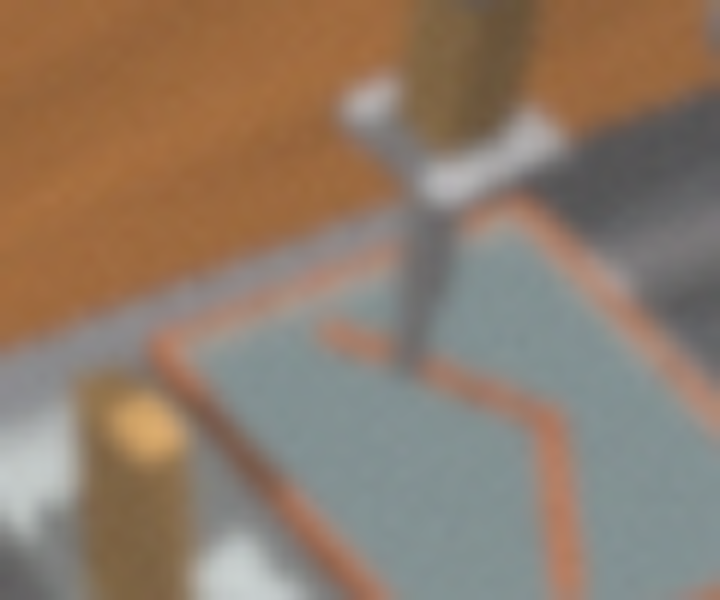

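{"fn": "step_arm", "kwargs": {"linear": [[4,-1.2,-0.3],[4,-1.2,-0.3],[4,-1.2,0],[4,-1.2,0]], "roll": [0,0,0,0]}}

```text
time_s: 11.58
tcp_pos: [0.5417, -0.0395, 0.1293]
tcp_rot: [3.122, 0.052, -0.027]
ft_force: [-4.5, -2.0, 4.6]
grip_width: 0.0166
```

Run:
```python
from h import *
go(.515,-.042,.034);look('c15.png')
```

```text
t 11.58 tip [ 0.5156 -0.0425  0.0339] rot [ 3.122  0.052 -0.027] F [-4.5 -2.   4.6] rel [(np.float64(10.9), np.float64(-0.6)), (np.float64(-37.5), np.float64(-14.5))]
tool shift mm [-0.6 -0.5 -0.1]
model px [483. 396.] [array([325., 323.]), array([548., 412.]), array([566., 592.])]
```

View pics/c15.png

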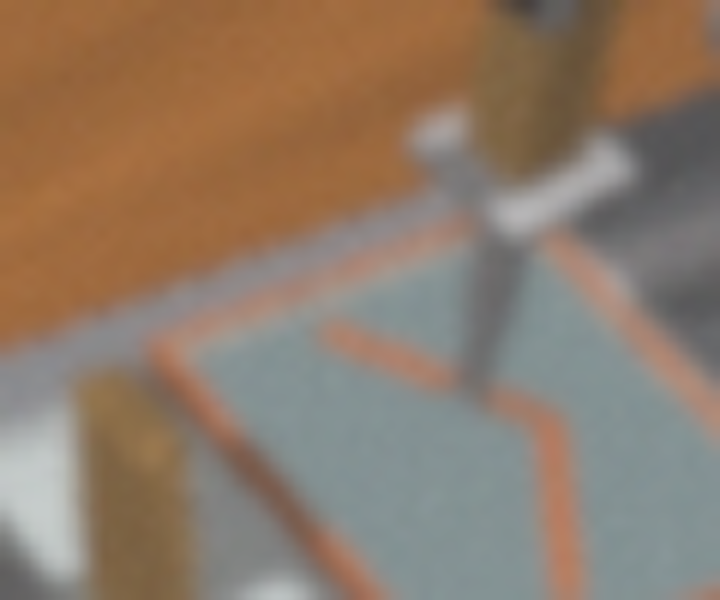

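{"fn": "step_arm", "kwargs": {"linear": [[4,-1.2,0],[4,-1.2,-0.2],[4,-1.2,-0.2],[3.5,-1.2,0]], "roll": [0,0,0,0]}}

```text
time_s: 11.97
tcp_pos: [0.5575, -0.0349, 0.1286]
tcp_rot: [3.122, 0.055, -0.026]
ft_force: [-4.1, -1.4, 5.0]
grip_width: 0.0162
```

Run:
```python
from h import *
go(.515,-.042,.034);look('c16.png')
```

```text
t 11.97 tip [ 0.5312 -0.038   0.0332] rot [ 3.122  0.055 -0.026] F [-4.1 -1.4  5. ] rel [(np.float64(27.1), np.float64(-0.7)), (np.float64(-28.2), np.float64(-1.3))]
tool shift mm [-16.1   4.5   0.2]
model px [547. 424.] [array([325., 323.]), array([548., 412.]), array([566., 592.])]
```

View pics/c16.png

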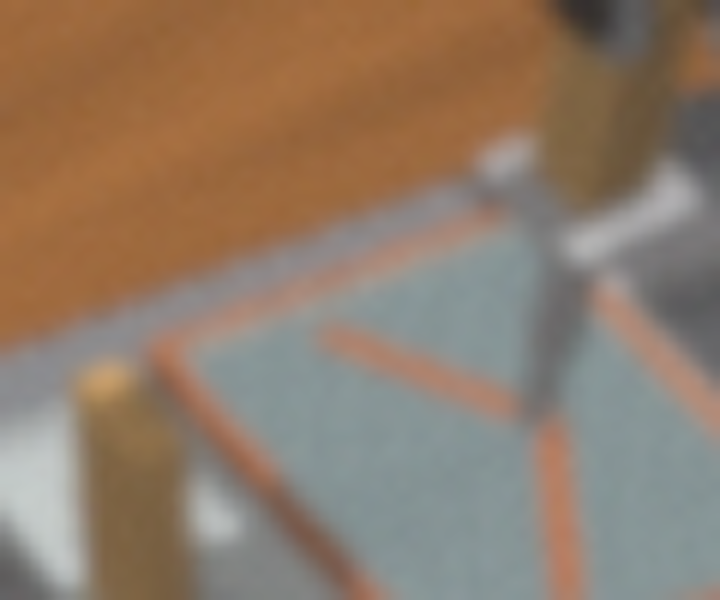

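{"fn": "step_arm", "kwargs": {"linear": [[3,-0.5,-0.3],[3.2,2.0,-0.3],[3.2,2.4,-0.3],[3.2,2.4,-0.2]], "roll": [0,0,0,0]}}

```text
time_s: 12.35
tcp_pos: [0.5703, -0.0368, 0.1289]
tcp_rot: [3.127, 0.057, -0.025]
ft_force: [-4.9, 1.9, 5.3]
grip_width: 0.0165
```

Run:
```python
from h import *
go(.515,-.042,.034);look('c17.png')
```

```text
t 12.35 tip [ 0.5438 -0.0393  0.0336] rot [ 3.127  0.057 -0.025] F [-4.9  1.9  5.3] rel [(np.float64(38.8), np.float64(-5.6)), (np.float64(-17.4), np.float64(5.5))]
tool shift mm [-28.7   3.4   1.3]
model px [579. 456.] [array([325., 323.]), array([548., 412.]), array([566., 592.])]
```

View pics/c17.png

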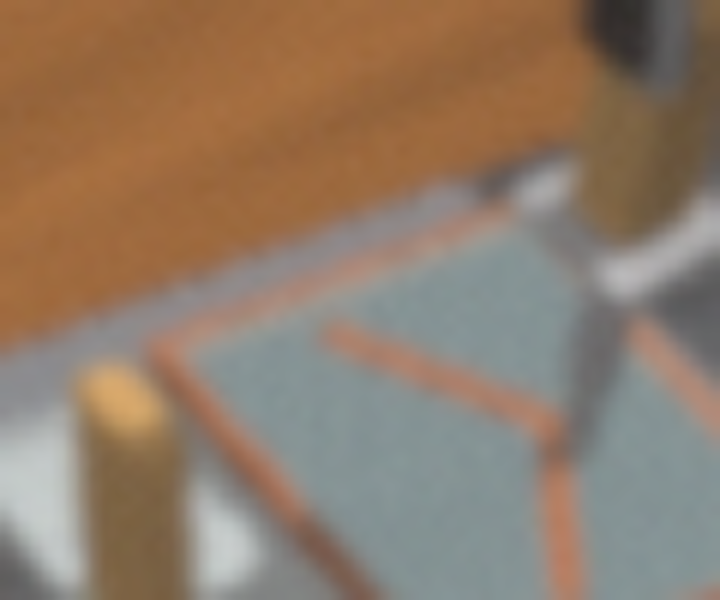

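{"fn": "step_arm", "kwargs": {"linear": [[1,4.5,-0.3],[1.5,4.5,-0.3]], "roll": [0,0]}}

```text
time_s: 12.57
tcp_pos: [0.5749, -0.0422, 0.1297]
tcp_rot: [3.132, 0.054, -0.023]
ft_force: [-3.4, 2.5, 4.7]
grip_width: 0.0166
```

Run:
```python
from h import *
go(.515,-.042,.034);look('c18.png')
```

```text
t 12.57 tip [ 0.5487 -0.0443  0.0343] rot [ 3.132  0.054 -0.023] F [-3.4  2.5  4.7] rel [(np.float64(42.1), np.float64(-11.8)), (np.float64(-10.5), np.float64(4.7))]
tool shift mm [-33.6  -1.6   2.1]
model px [573. 476.] [array([325., 323.]), array([548., 412.]), array([566., 592.])]
```

View pics/c18.png

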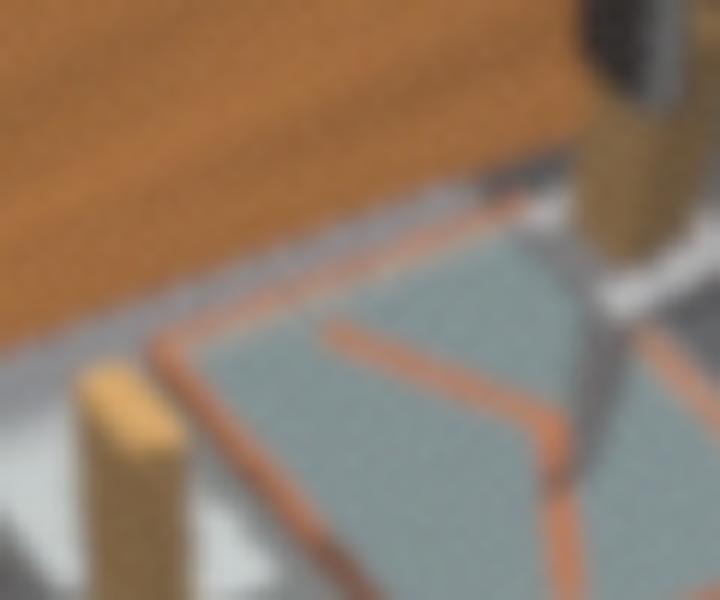

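{"fn": "step_arm", "kwargs": {"linear": [[1.5,4,-0.2],[2,4,-0.2],[2.5,3.5,-0.2]], "roll": [0,0,0]}}

```text
time_s: 12.87
tcp_pos: [0.5833, -0.0529, 0.1307]
tcp_rot: [3.135, 0.05, -0.022]
ft_force: [-3.6, 3.0, 3.1]
grip_width: 0.0166
```

Run:
```python
from h import *
go(.515,-.042,.034);look('c19.png')
```

```text
t 12.87 tip [ 0.5574 -0.0548  0.0352] rot [ 3.135  0.05  -0.022] F [-3.6  3.   3.1] rel [(np.float64(47.5), np.float64(-24.3)), (np.float64(2.9), np.float64(1.9))]
tool shift mm [-42.6 -11.9   3.2]
model px [565. 517.] [array([325., 323.]), array([548., 412.]), array([566., 592.])]
```

View pics/c19.png

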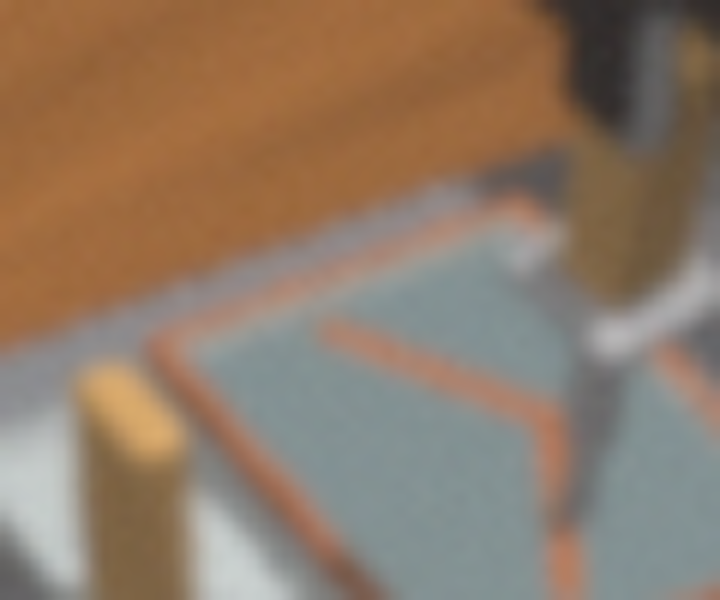

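{"fn": "step_arm", "kwargs": {"linear": [[3,2.8,0.1],[3,2.8,0.1],[3,2.8,0.1]], "roll": [0,0,0]}}

```text
time_s: 13.17
tcp_pos: [0.5935, -0.0634, 0.1302]
tcp_rot: [3.134, 0.048, -0.023]
ft_force: [-3.0, 3.4, 3.2]
grip_width: 0.0166
```

Run:
```python
from h import *
go(.515,-.042,.034)
d=snap('scene','x.png');crop(d,280,220,340,270,12,'c20.png');print((w2p(d,tip())-[280,220])*12)
```

```text
t 13.17 tip [ 0.5678 -0.0653  0.0346] rot [ 3.134  0.048 -0.023] F [-3.   3.4  3.2] rel [(np.float64(54.5), np.float64(-37.3)), (np.float64(17.5), np.float64(0.2))]
tool shift mm [-53.3 -22.1   3. ]
[442.04885398 447.24707111]
```

View pics/c20.png

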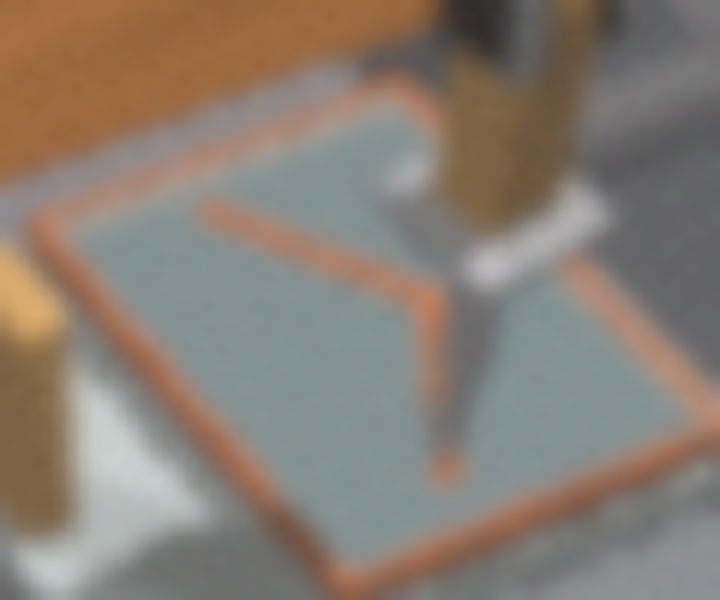

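{"fn": "step_arm", "kwargs": {"linear": [[2.2,2,0.1],[2,1.5,0.1]], "roll": [0,0]}}

```text
time_s: 13.38
tcp_pos: [0.5986, -0.0685, 0.1297]
tcp_rot: [3.133, 0.048, -0.024]
ft_force: [-4.1, 2.4, 3.4]
grip_width: 0.0163
```

Run:
```python
from h import *
go(.515,-.042,.034)
d=snap('scene','x.png');crop(d,280,220,340,270,12,'c21.png');print((w2p(d,tip())-[280,220])*12)
```

```text
t 13.38 tip [ 0.5729 -0.0705  0.0342] rot [ 3.133  0.048 -0.024] F [-4.1  2.4  3.4] rel [(np.float64(57.9), np.float64(-43.7)), (np.float64(24.8), np.float64(-0.7))]
tool shift mm [-58.5 -27.1   2.7]
[441.13561558 470.25010646]
```

View pics/c21.png

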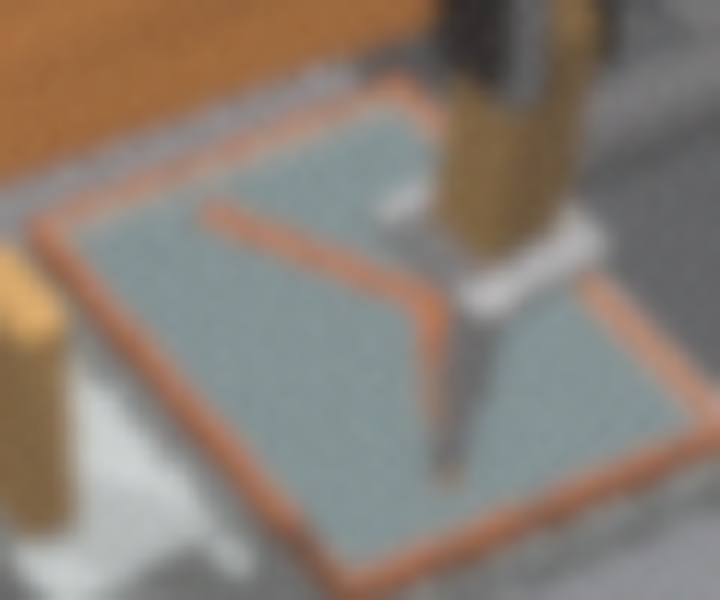

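{"fn": "step_arm", "kwargs": {"linear": [[0,0,-6],[0,0,-10],[0,0,-20],[0,0,-25],[0,0,-25],[0,0,-25],[-4,10,-10],[-8,20,0],[-12,28,0],[-12,28,0],[-12,28,0],[-12,28,0],[-12,28,0],[-12,28,0]], "roll": [0,0,0,0,0,0,0,0,0,0,0,0,0,0]}}

```text
time_s: 14.6
tcp_pos: [0.5266, -0.2827, 0.2681]
tcp_rot: [3.111, 0.012, -0.014]
ft_force: [0.9, 0.1, -0.9]
grip_width: 0.0166
```

{"fn": "step_arm", "kwargs": {"linear": [[-10,25,0],[-10,25,0],[-8,22,0],[-4,10,0],[0,0,0],[0,0,0]], "roll": [0,0,0,0,0,0]}}

```text
time_s: 15.1
tcp_pos: [0.4813, -0.3868, 0.2722]
tcp_rot: [3.094, 0.012, -0.033]
ft_force: [0.5, 0.8, -0.5]
grip_width: 0.0168
```

Run:
```python
from h import *
s=env.read_state();print(s['time_s'],s['tcp_pos'],s['tcp_rot'],s['ft_force'])
for n in ['wrist','scene']:
  d=snap(n,n+'20.png');pickle.dump(d,open(n+'20.pkl','wb'))
crop(d,90,140,250,260,5,'c22.png')
```

```text
15.1 [ 0.4812866  -0.38677668  0.27219356] [ 3.09372788  0.01170604 -0.03337625] [ 0.52425483  0.78683099 -0.52908093]
```

View pics/wrist20.png

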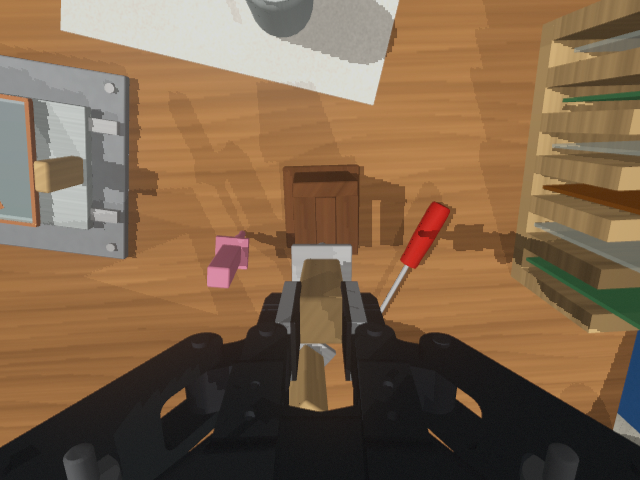

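View pics/c22.png

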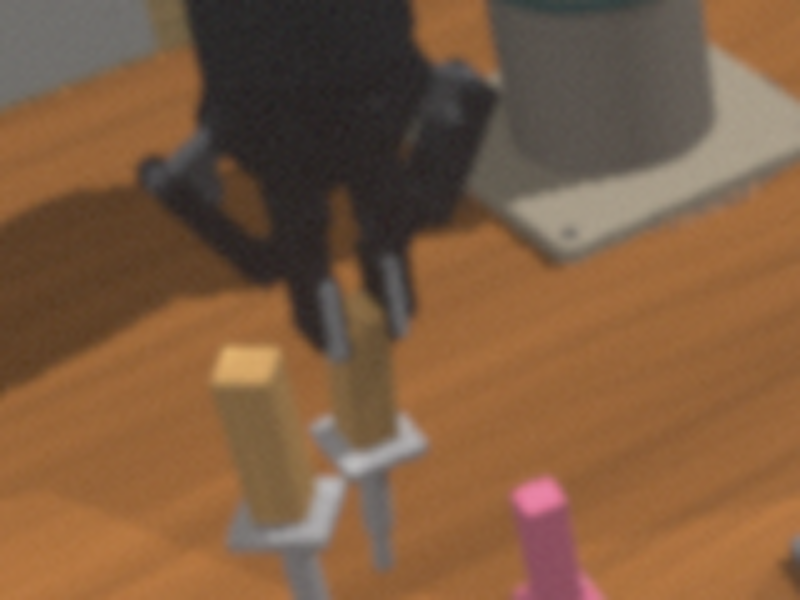

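```bash
cat >> h.py <<'E'
C=np.array([-.0115,.001,.027])
def rest(z=None):
    s=env.read_state();r=R.from_euler('xyz',s['tcp_rot']);c=s['tcp_pos']+r.apply(C);t=tip(s)
    d=np.array([.455,-.4,c[2] if z is None else z])-c
    print('t',round(s['time_s'],2),'collar',c.round(4),'tip',t.round(4),'rot',s['tcp_rot'].round(3),'F',s['ft_force'].round(1),'shift',(1e3*r.inv().apply(d)).round(1))
    return c,t
E
python3 - <<'E'
from h import *
c,t=rest()
for n in('wrist','scene'):
    d=pickle.load(open(n+'20.pkl','rb'));print(n,w2p(d,c),w2p(d,t))
    if n=='scene':print((w2p(d,c)-[90,140])*5,(w2p(d,t)-[90,140])*5)
E
```

```text
t 15.2 collar [ 0.4702 -0.3873  0.2454] tip [ 0.4598 -0.391   0.1759] rot [ 3.094  0.012 -0.031] F [-0.   0.1 -0.6] shift [-14.8  13.2   0.8]
wrist [320.74727461 274.5605822 ] [321.63748078 251.13599347]
scene [164.31363177 227.89115667] [166.62551846 252.07353933]
[371.56815884 439.45578337] [383.1275923  560.36769665]
```

{"fn": "step_arm", "kwargs": {"linear": [[-5,5,0],[-5,5,0],[-5,4,0],[0,0,10],[0,0,18],[0,0,18],[0,0,12],[0,0,5],[0,0,0],[0,0,0]], "roll": [0,0,0,0,0,0,0,0,0,0]}}

```text
time_s: 16.03
tcp_pos: [0.4689, -0.3957, 0.2054]
tcp_rot: [3.098, 0.009, -0.019]
ft_force: [0.2, -1.0, -1.7]
grip_width: 0.0163
```

Run:
```python
from h import *
rest(.092)
```

```text
t 16.03 collar [ 0.4571 -0.3976  0.1786] tip [ 0.4469 -0.4013  0.1091] rot [ 3.098  0.009 -0.019] F [ 0.2 -1.  -1.7] shift [-1.3 -1.4 86.6]
```

{"fn": "step_arm", "kwargs": {"linear": [[0,-1,12],[0,-1,14],[0,0,14],[0,0,12],[0,0,6]], "roll": [0,0,0,0,0]}}

```text
time_s: 16.45
tcp_pos: [0.473, -0.3984, 0.1511]
tcp_rot: [3.091, -0.001, -0.017]
ft_force: [-0.3, 0.8, -1.2]
grip_width: 0.0166
```

Run:
```python
from h import *
rest(.092)
d=snap('wrist','w23.png')
d=snap('scene','x.png');crop(d,120,200,220,300,6,'c23.png')
```

```text
t 16.45 collar [ 0.4615 -0.4006  0.1241] tip [ 0.452  -0.4047  0.0545] rot [ 3.091e+00 -1.000e-03 -1.700e-02] F [-0.3  0.8 -1.2] shift [-6.5 -2.1 32.1]
```

View pics/w23.png

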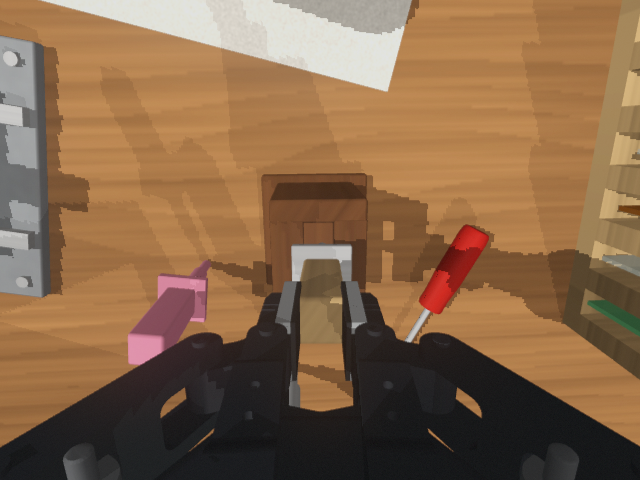

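View pics/c23.png

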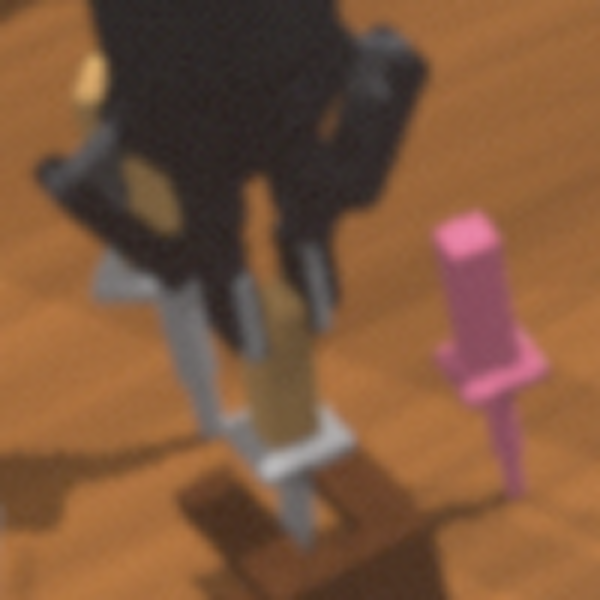

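{"fn": "step_arm", "kwargs": {"linear": [[-2,-2,8],[-2,-2,8],[-2,0,8],[-1,0,6],[0,0,2]], "roll": [0,0,0,0,0]}}

```text
time_s: 16.97
tcp_pos: [0.4674, -0.397, 0.1199]
tcp_rot: [3.088, -0.006, -0.017]
ft_force: [-1.7, 1.1, 14.0]
grip_width: 0.0164
```

Run:
```python
from h import *
rest(.092)
d=snap('wrist','w24.png');crop(d,240,180,400,300,5,'c24.png')
d=snap('scene','x.png');crop(d,120,200,220,300,6,'c25.png')
```

```text
t 16.97 collar [ 0.4561 -0.3992  0.0929] tip [ 0.4469 -0.4036  0.0233] rot [ 3.088 -0.006 -0.017] F [-1.7  1.1 14. ] shift [-1.   0.7  1. ]
```

View pics/c24.png

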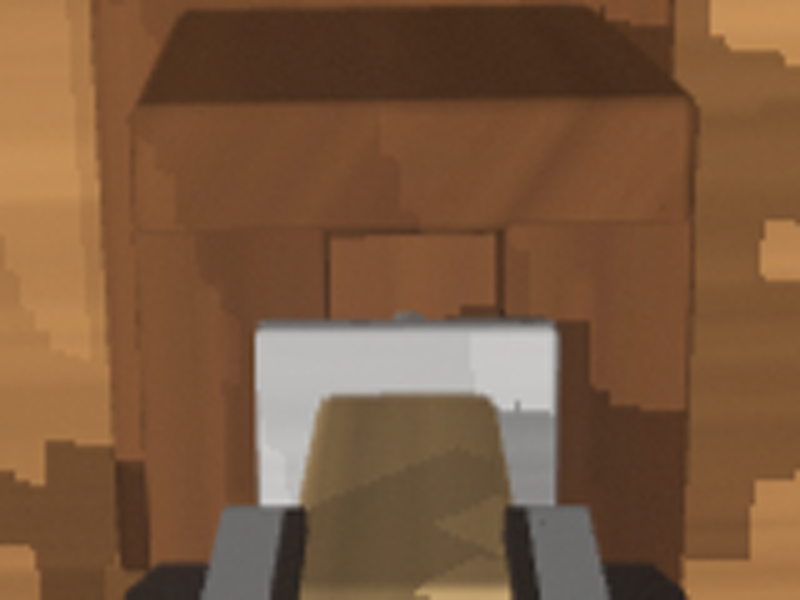

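View pics/c25.png

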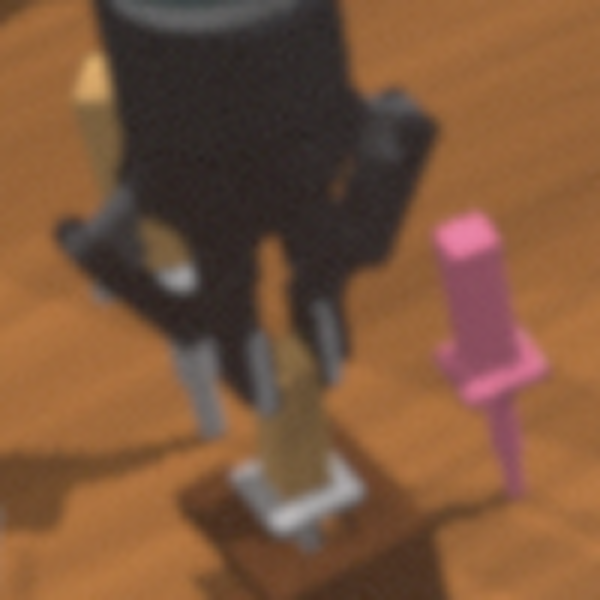

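{"fn": "step_arm", "kwargs": {"linear": [[0,0,0],[0,0,0]], "roll": [0,0], "squeeze": 20}}

```text
time_s: 17.23
tcp_pos: [0.4681, -0.3974, 0.1205]
tcp_rot: [3.087, -0.007, -0.017]
ft_force: [-0.5, -1.1, -1.6]
grip_width: 0.0164
```

{"fn": "step_arm", "kwargs": {"linear": [[0,0,0],[0,0,0],[0,0,0],[0,0,0],[0,0,0],[0,0,0]], "roll": [0,0,0,0,0,0], "grip": 0.3}}

```text
time_s: 17.73
tcp_pos: [0.4692, -0.3982, 0.1216]
tcp_rot: [3.085, -0.009, -0.017]
ft_force: [0.5, 0.3, -0.4]
grip_width: 0.0594
```

Run:
```python
from h import *
rest(.092)
d=snap('wrist','w26.png')
d=snap('scene','x.png');crop(d,120,200,220,300,6,'c26.png')
```

```text
t 17.73 collar [ 0.4579 -0.4005  0.0946] tip [ 0.449  -0.4051  0.025 ] rot [ 3.085 -0.009 -0.017] F [ 0.5  0.3 -0.4] shift [-2.9 -0.6  2.6]
```

View pics/w26.png

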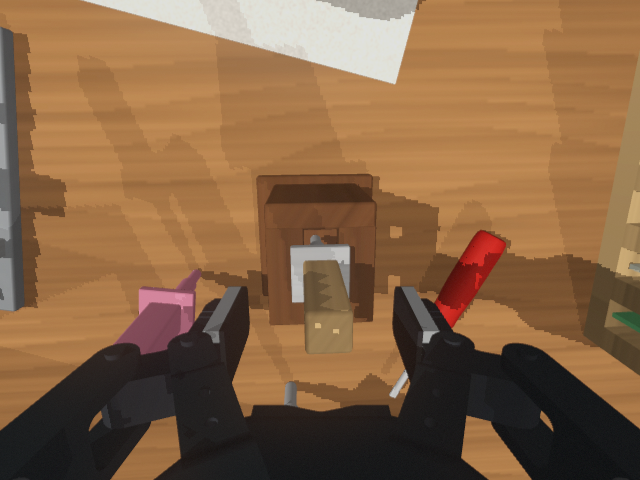

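View pics/c26.png

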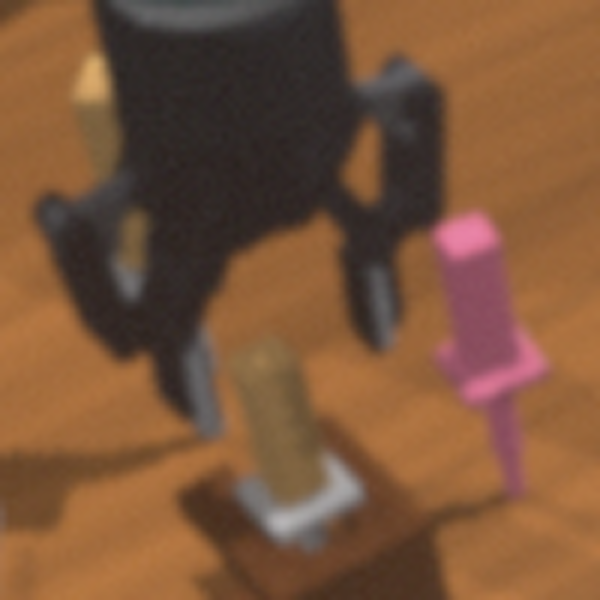

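{"fn": "step_arm", "kwargs": {"linear": [[0,0,-10],[0,0,-20],[0,1,-25],[0,1,-25],[0,0,-25],[0,0,0],[0,0,0]], "roll": [0,0,0,0,0,0,0]}}

```text
time_s: 18.42
tcp_pos: [0.4676, -0.3933, 0.2339]
tcp_rot: [3.087, -0.008, -0.017]
ft_force: [-0.3, 0.1, -0.4]
grip_width: 0.0598
```

Run:
```python
from h import *
s=env.read_state();print(s['time_s'],s['tcp_pos'],s['tcp_rot'],s['ft_force'])
d=snap('wrist','w27.png');pickle.dump(d,open('w27.pkl','wb'));crop(d,230,120,390,240,5,'c27.png')
```

```text
18.4167 [ 0.46759173 -0.39332483  0.23390058] [ 3.08660012 -0.00782397 -0.01679389] [-0.32034961  0.14917588 -0.417366  ]
```

View pics/c27.png

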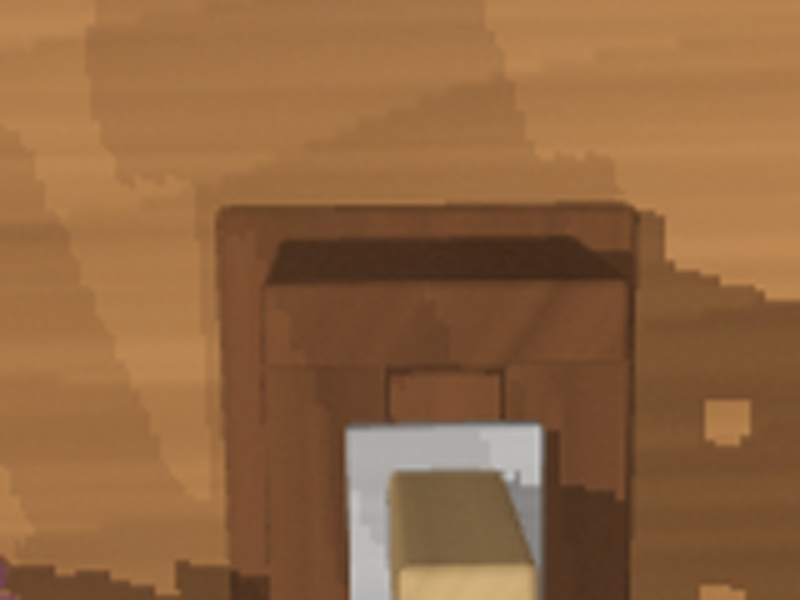

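Run:
```python
from h import *
d=pickle.load(open('w27.pkl','rb'))
for u,v in((346,423),(543,423)): print(p2w(d,230+u/5-.4,120+v/5-.4,.096))
for u,v in((388,370),(503,370)): print('slot end',p2w(d,230+u/5-.4,120+v/5-.4,.09))
d=pickle.load(open('w2.pkl','rb'))
for u,v in((340,238),(513,290)): print('before',p2w(d,250+u/5.3-.4,10+v/5.3-.4,.096))
for u,v in((390,185),(490,222)): print('before slot end',p2w(d,250+u/5.3-.4,10+v/5.3-.4,.09))
```

```text
[ 0.47703242 -0.38203219  0.096     ]
[ 0.47608928 -0.41573782  0.096     ]
slot end [ 0.48493977 -0.38952725  0.09      ]
slot end [ 0.48441575 -0.40942823  0.09      ]
before [ 0.47180451 -0.3832827   0.096     ]
before [ 0.47157657 -0.41644172  0.096     ]
before slot end [ 0.48383533 -0.38960765  0.09      ]
before slot end [ 0.48261642 -0.40922447  0.09      ]
```

{"fn": "step_arm", "kwargs": {"linear": [[3,-10,0],[4,-25,0],[4,-28,0],[4,-28,0],[4,-28,0],[4,-28,0],[3,-28,0],[3,-20,0],[0,-8,0],[0,0,0],[0,0,0]], "roll": [0,0,0,0,0,3,3,3,0,0,0], "grip": 1}}

```text
time_s: 19.38
tcp_pos: [0.5001, -0.1757, 0.2122]
tcp_rot: [3.093, 0.002, -0.178]
ft_force: [0.2, -0.6, -0.5]
grip_width: 0.0004
```

```bash
cat >> h.py <<'E'
PO=np.array([.5415,.0133]);py=np.array([.186,.983]);px=np.array([.983,-.186])
def press(x,y,z):
    s=env.read_state();p=s['tcp_pos'];q=p[:2]-PO
    w=PO+x*px+y*py;d=np.array([*w,z])-p
    print('t',round(s['time_s'],2),'tcp',p.round(4),'press xy',round(q@px,4),round(q@py,4),'rot',s['tcp_rot'].round(3),'F',s['ft_force'].round(1),'shift',(1e3*R.from_euler('xyz',s['tcp_rot']).inv().apply(d)).round(1))
E
python3 - <<'E'
from h import *
press(-.0026,-.195,.05)
d=snap('wrist','w28.png');pickle.dump(d,open('w28.pkl','wb'))
E
```

```text
t 19.38 tcp [ 0.5001 -0.1757  0.2122] press xy -0.0056 -0.1934 rot [ 3.093e+00  2.000e-03 -1.780e-01] F [ 0.2 -0.6 -0.5] shift [  3.3  -6.2 162.1]
```

View pics/w28.png

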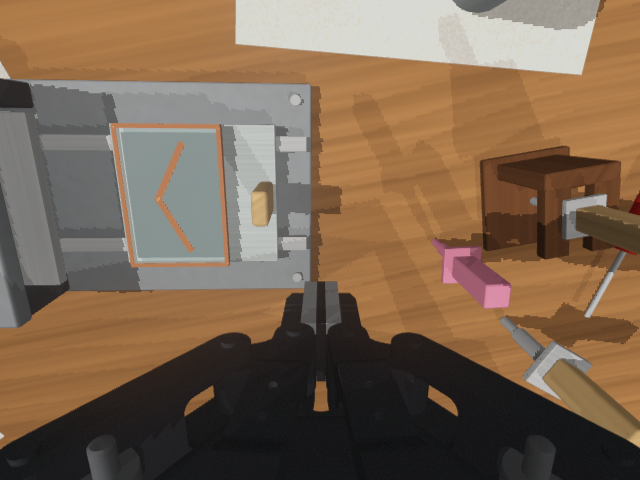

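Run:
```python
from h import *
d=pickle.load(open('w28.pkl','rb'))
for u,v in((262,207),(253,190),(271,224)):
  w=p2w(d,u,v,.084);q=w[:2]-PO;print(w,q@px,q@py)
for u,v in((305,82),(312,289)): # near corners base
  w=p2w(d,u,v,.012);q=w[:2]-PO;print('base',w,q@px,q@py)
```

```text
[ 0.51523356 -0.13532258  0.084     ] 0.0018238894386131115 -0.15098155047709416
[ 0.53031271 -0.13130272  0.084     ] 0.01589900186279627 -0.1442253102701545
[ 0.49971131 -0.13946056  0.084     ] -0.012664820875691837 -0.15793632314406203
base [ 0.6105148  -0.19026991  0.012     ] 0.10570554728584416 -0.18727246743889356
base [ 0.40163577 -0.15803066  0.012     ] -0.1056190396481037 -0.19443278419823573
```

{"fn": "step_arm", "kwargs": {"linear": [[3,-2,10],[3,-2,22],[0,-2,28],[0,0,28],[0,0,28],[0,0,22],[0,0,12],[0,0,4],[0,0,0]], "roll": [0,0,0,0,0,0,0,0,0]}}

```text
time_s: 20.18
tcp_pos: [0.5047, -0.1957, 0.0482]
tcp_rot: [3.086, -0.003, -0.196]
ft_force: [0.3, 0.4, 0.9]
grip_width: 0.0002
```

Run:
```python
from h import *
press(0,-.18,.055)
```

```text
t 20.18 tcp [ 0.5047 -0.1957  0.0482] press xy 0.0027 -0.2123 rot [ 3.086e+00 -3.000e-03 -1.960e-01] F [0.3 0.4 0.9] shift [ -2.9 -31.7  -8.6]
```

{"fn": "step_arm", "kwargs": {"linear": [[-1,-12,-2],[0,-12,-2],[0,-10,-1],[0,-8,-1],[0,-8,-0.5],[0,-8,-0.5]], "roll": [0,0,0,0,0,0]}}

```text
time_s: 20.68
tcp_pos: [0.5171, -0.1378, 0.0554]
tcp_rot: [3.083, -0.008, -0.2]
ft_force: [-1.9, -4.7, -4.0]
grip_width: -0.0001
```

Run:
```python
from h import *
press(0,-.0,.055)
```

```text
t 20.68 tcp [ 0.5171 -0.1378  0.0554] press xy 0.0042 -0.153 rot [ 3.083 -0.008 -0.2  ] F [-1.9 -4.7 -4. ] shift [  -6.2 -152.7   -8.7]
```

{"fn": "step_arm", "kwargs": {"linear": [[-0.5,-12,-0.7],[-0.5,-12,-0.7],[-0.5,-12,-0.7],[-0.5,-12,-0.7],[-0.5,-12,-0.7],[-0.5,-12,-0.7]], "roll": [0,0,0,0,0,0]}}

```text
time_s: 21.18
tcp_pos: [0.5311, -0.0622, 0.0578]
tcp_rot: [3.08, -0.014, -0.201]
ft_force: [-0.3, 0.2, -0.4]
grip_width: 0.0003
```

Run:
```python
from h import *
press(0,-.0,.055)
```

```text
t 21.18 tcp [ 0.5311 -0.0622  0.0578] press xy 0.0038 -0.0762 rot [ 3.08  -0.014 -0.201] F [-0.3  0.2 -0.4] shift [ -4.9 -76.1  -1.9]
```

{"fn": "step_arm", "kwargs": {"linear": [[-0.5,-10,-0.7],[-0.5,-10,-0.7],[-0.5,-8,-0.5],[-0.5,-8,-0.5]], "roll": [0,0,0,0]}}

```text
time_s: 21.52
tcp_pos: [0.538, -0.019, 0.0591]
tcp_rot: [3.083, -0.017, -0.196]
ft_force: [-0.2, -0.3, 0.1]
grip_width: 0.0
```

Run:
```python
from h import *
press(0,-.0,.055)
d=snap('top','t30.png');crop(d,190,190,390,310,4,'c30.png')
```

```text
t 21.52 tcp [ 0.538  -0.019   0.0591] press xy 0.0026 -0.0324 rot [ 3.083 -0.017 -0.196] F [-0.2 -0.3  0.1] shift [ -2.9 -32.6   2.2]
```

View pics/c30.png

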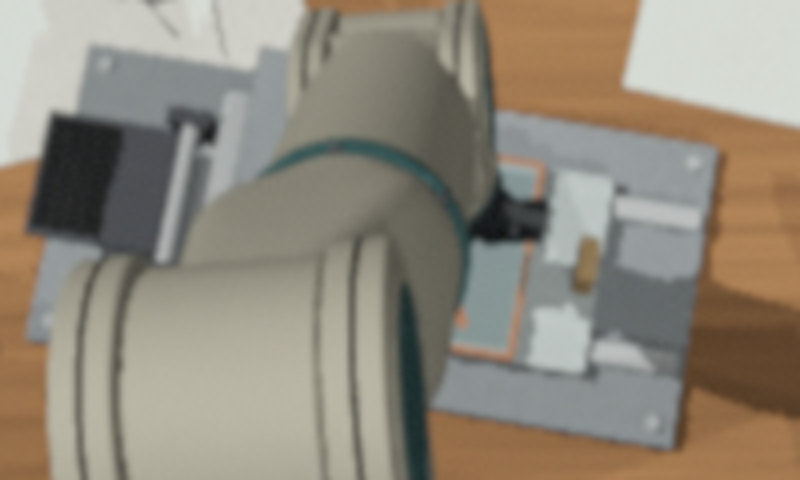

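Run:
```python
from h import *
d=snap('wrist','w31.png');pickle.dump(d,open('w31.pkl','wb'))
d=snap('scene','s31.png');pickle.dump(d,open('s31.pkl','wb'));crop(d,240,130,400,290,4,'c31.png')
```

```text
(no output)
```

View pics/w31.png

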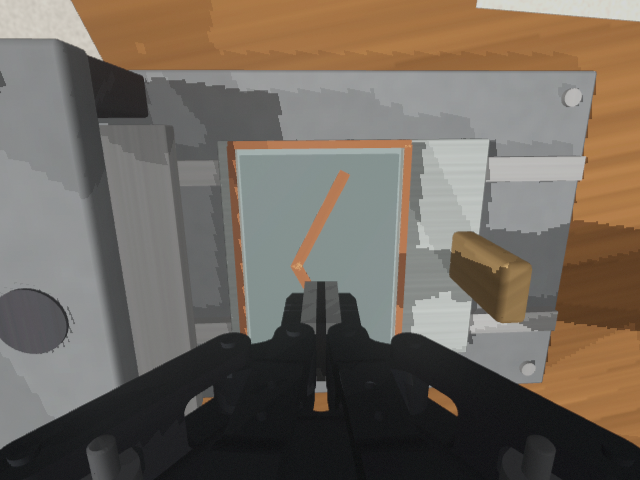

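View pics/c31.png

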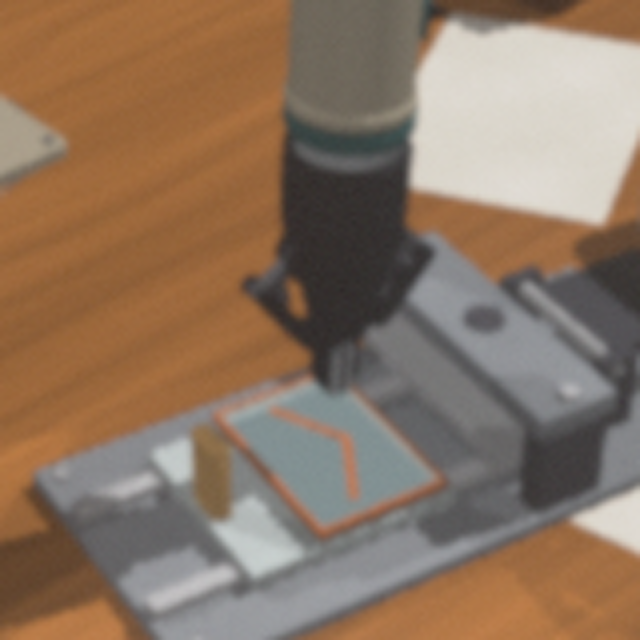

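Run:
```python
from h import *
s=env.read_state();p=s['tcp_pos'];print(p,s['tcp_rot'],s['qpos'])
d=pickle.load(open('w31.pkl','rb'));print(w2p(d,p),d['eye'],d['orientation'])
d=pickle.load(open('s31.pkl','rb'));print((w2p(d,p)-[240,130])*4)
d=pickle.load(open('w31.pkl','rb'))
for u,v,z in((500,292,.084),(455,262,.03)):
  w=p2w(d,u,v,z);q=w[:2]-PO;print(w,q@px,q@py)
```

```text
[ 0.53787685 -0.01937028  0.05893916] [ 3.08308768 -0.01634185 -0.19521644] [-0.12957563  0.68304301  0.10728961  1.96169615 -0.01450098  0.49785992
 -1.800048  ]
[327.61654017 274.96399103] [ 0.60714759 -0.01933878  0.23028906] [ 2.87430892 -0.05763801 -1.76511856]
[329.63533038 422.23061983]
[ 0.52341809 -0.0931491   0.084     ] 0.002025011508285053 -0.10800270186088765
[ 0.51794651 -0.094749    0.03      ] -0.00305596930665381 -0.1105931162012449
```

Run:
```python
from h import *
s=env.read_state();p=s['tcp_pos'];M=R.from_euler('xyz',s['tcp_rot'])
w=pickle.load(open('w31.pkl','rb'));d=pickle.load(open('s31.pkl','rb'))
for z in(0,-.01,-.015,-.02,-.03):
  for x in(-.011,.011):
    q=p+M.apply([x,0,z]);print(z,x,w2p(w,q).round(),((w2p(d,q)-[240,130])*4).round())
crop(w,270,250,370,325,8,'c32.png')
crop(d,300,195,350,245,12,'c33.png')
```

```text
0 -0.011 [327. 295.] [321. 413.]
0 0.011 [328. 254.] [339. 432.]
-0.01 -0.011 [328. 304.] [321. 400.]
-0.01 0.011 [328. 261.] [340. 419.]
-0.015 -0.011 [328. 309.] [322. 394.]
-0.015 0.011 [328. 265.] [340. 413.]
-0.02 -0.011 [328. 314.] [322. 388.]
-0.02 0.011 [329. 269.] [341. 406.]
-0.03 -0.011 [329. 326.] [323. 375.]
-0.03 0.011 [329. 278.] [341. 394.]
```

View pics/c32.png

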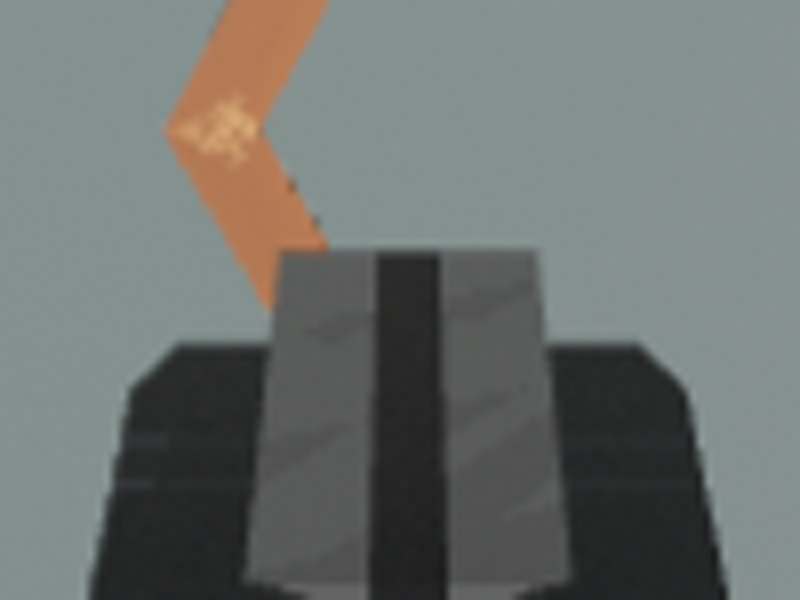

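View pics/c33.png

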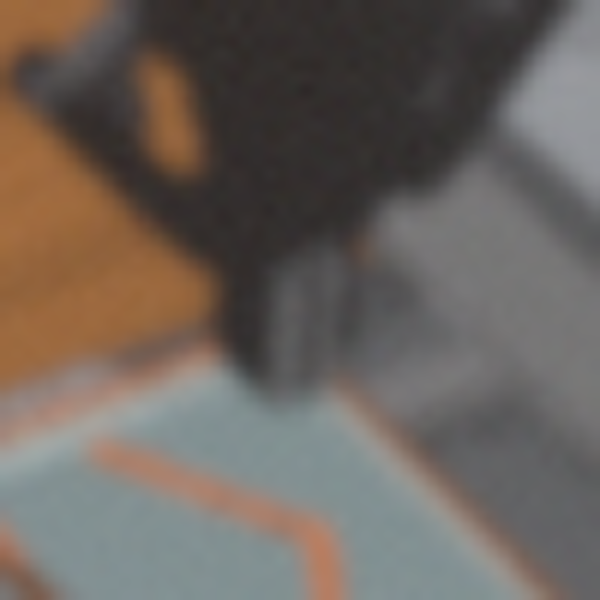

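{"fn": "step_arm", "kwargs": {"linear": [[0,0,-15],[0,0,-20],[0,5,-15],[0,25,0],[0,28,0],[0,28,0],[0,28,0],[0,20,0],[0,8,0],[0,0,0],[0,0,0]], "roll": [0,0,0,0,0,0,0,0,0,0,0]}}

```text
time_s: 22.58
tcp_pos: [0.505, -0.1703, 0.1198]
tcp_rot: [3.077, -0.015, -0.207]
ft_force: [1.0, -0.4, -0.6]
grip_width: -0.0001
```

Run:
```python
from h import *
press(0.002,-.165,.035)
```

```text
t 22.58 tcp [ 0.505  -0.1703  0.1198] press xy -0.0017 -0.1873 rot [ 3.077 -0.015 -0.207] F [ 1.  -0.4 -0.6] shift [  2.  -27.6  83.3]
```

{"fn": "step_arm", "kwargs": {"linear": [[2,0,15],[1,0,22],[1,0,22],[0,0,18],[0,0,6],[0,0,0]], "roll": [-1,0,0,0,0,0]}}

```text
time_s: 23.08
tcp_pos: [0.5137, -0.1675, 0.0345]
tcp_rot: [3.082, -0.017, -0.179]
ft_force: [0.0, 1.3, 0.6]
grip_width: -0.0001
```

Run:
```python
from h import *
press(0.002,-.165,.035)
d=snap('scene','s34.png');crop(d,240,170,340,270,6,'c34.png')
```

```text
t 23.08 tcp [ 0.5137 -0.1675  0.0345] press xy 0.0063 -0.1829 rot [ 3.082 -0.017 -0.179] F [0.  1.3 0.6] shift [ -4.1 -17.7  -1.7]
```

View pics/c34.png

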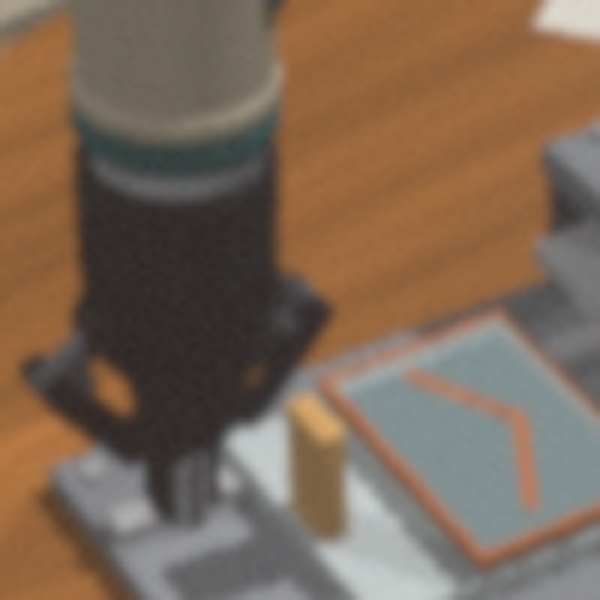

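{"fn": "step_arm", "kwargs": {"linear": [[-2,-12,-0.5],[-2,-12,-0.5],[0,-10,-0.5],[0,-8,-0.5],[0,-8,-0.5],[0,-8,-0.5]], "roll": [0,0,0,0,0,0]}}

```text
time_s: 23.63
tcp_pos: [0.5224, -0.1082, 0.0382]
tcp_rot: [3.078, -0.023, -0.181]
ft_force: [-0.6, -5.2, -3.0]
grip_width: 0.0003
```

Run:
```python
from h import *
press(0.002,-.0,.035)
d=snap('scene','s35.png');crop(d,240,170,340,270,6,'c35.png')
```

```text
t 23.63 tcp [ 0.5224 -0.1082  0.0382] press xy 0.0038 -0.123 rot [ 3.078 -0.023 -0.181] F [-0.6 -5.2 -3. ] shift [  -1.1 -122.9   -4.6]
```

View pics/c35.png

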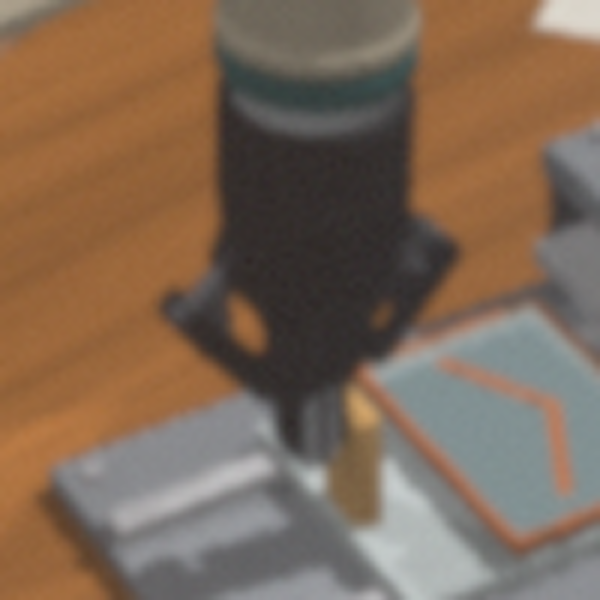

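{"fn": "step_arm", "kwargs": {"linear": [[0,-9,0.3],[0,-9,0.3],[0,-9,0.3],[0,-9,0.3],[0,-9,0.3]], "roll": [0,0,0,0,0]}}

```text
time_s: 24.1
tcp_pos: [0.5311, -0.0659, 0.0363]
tcp_rot: [3.074, -0.025, -0.186]
ft_force: [-1.6, -4.5, 6.2]
grip_width: 0.0001
```

Run:
```python
from h import *
press(0.002,-.0,.035)
d=snap('scene','s36.png');crop(d,250,170,350,270,6,'c36.png')
```

```text
t 24.1 tcp [ 0.5311 -0.0659  0.0363] press xy 0.0045 -0.0798 rot [ 3.074 -0.025 -0.186] F [-1.6 -4.5  6.2] shift [ -2.5 -79.7  -4.2]
```

View pics/c36.png

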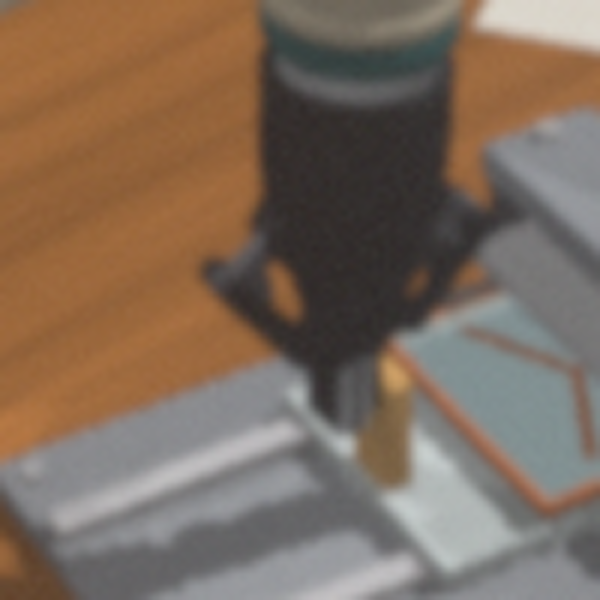

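{"fn": "step_arm", "kwargs": {"linear": [[0,-8,-0.5],[0,-8,-0.3],[0,-8,-0.2],[0,-8,-0.2]], "roll": [0,0,0,0]}}

```text
time_s: 24.48
tcp_pos: [0.5378, -0.0319, 0.0352]
tcp_rot: [3.073, -0.025, -0.185]
ft_force: [-1.6, -4.1, 4.2]
grip_width: -0.0001
```

Run:
```python
from h import *
press(0.002,-.0,.035)
d=snap('scene','s37.png');crop(d,250,150,370,270,5,'c37.png')
```

```text
t 24.48 tcp [ 0.5378 -0.0319  0.0352] press xy 0.0047 -0.0451 rot [ 3.073 -0.025 -0.185] F [-1.6 -4.1  4.2] shift [ -2.7 -45.   -3. ]
```

View pics/c37.png

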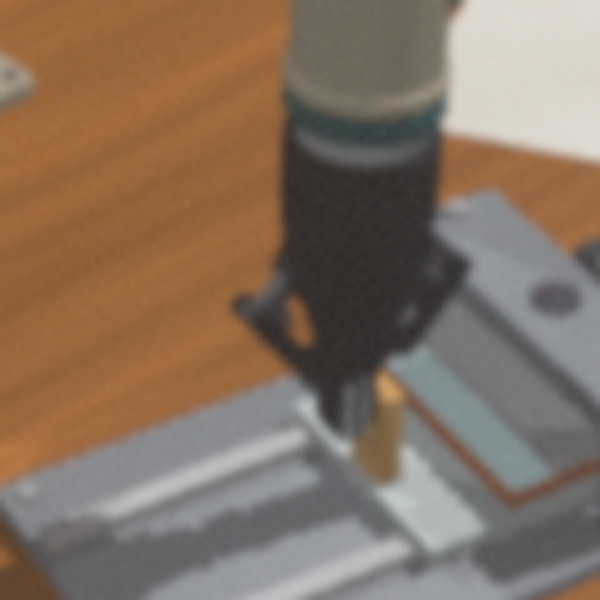

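{"fn": "step_arm", "kwargs": {"linear": [[0,-7,-0.3],[0,-7,-0.3],[0,-6,-0.2]], "roll": [0,0,0]}}

```text
time_s: 24.78
tcp_pos: [0.5421, -0.0096, 0.0345]
tcp_rot: [3.074, -0.026, -0.184]
ft_force: [-0.2, -5.0, 4.7]
grip_width: 0.0
```

Run:
```python
from h import *
press(0.002,-.0,.035)
d=snap('scene','s38.png');crop(d,250,150,370,270,5,'c38.png')
```

```text
t 24.78 tcp [ 0.5421 -0.0096  0.0345] press xy 0.0049 -0.0224 rot [ 3.074 -0.026 -0.184] F [-0.2 -5.   4.7] shift [ -2.8 -22.3  -2.1]
```

View pics/c38.png

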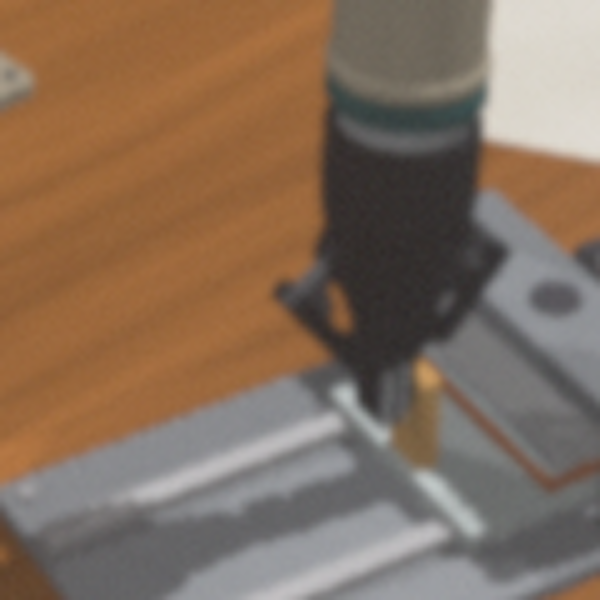

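{"fn": "step_arm", "kwargs": {"linear": [[0,-5,-0.2],[0,-5,-0.2]], "roll": [0,0]}}

```text
time_s: 25.0
tcp_pos: [0.542, -0.0093, 0.0346]
tcp_rot: [3.061, -0.024, -0.189]
ft_force: [-3.4, -16.2, 7.7]
grip_width: -0.0001
```

Run:
```python
from h import *
press(0.002,-.0,.035)
d=snap('scene','s39.png');crop(d,250,150,370,270,5,'c39.png')
```

```text
t 25.0 tcp [ 0.542  -0.0093  0.0346] press xy 0.0047 -0.0222 rot [ 3.061 -0.024 -0.189] F [ -3.4 -16.2   7.7] shift [ -2.7 -22.   -2.3]
```

View pics/c39.png

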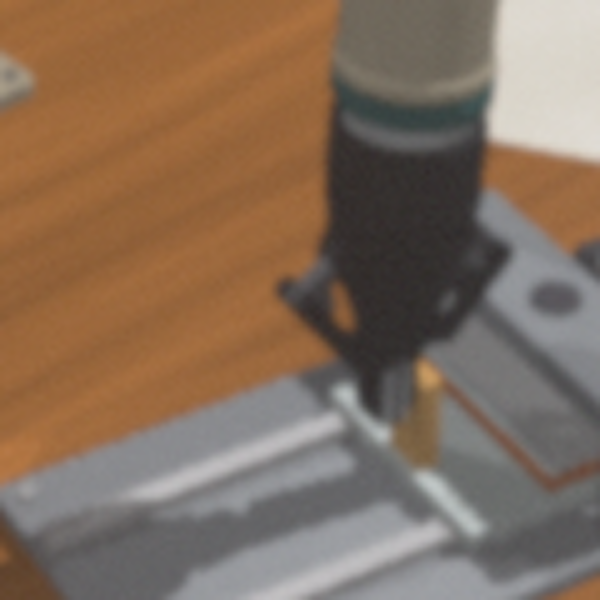

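{"fn": "step_arm", "kwargs": {"linear": [[0,8,0],[0,20,0],[0,25,-10],[0,15,-25],[0,0,-30],[0,0,-30],[0,0,-30],[0,0,-20],[0,0,0]], "roll": [0,0,0,0,0,0,0,0,0]}}

```text
time_s: 25.8
tcp_pos: [0.5277, -0.0549, 0.1857]
tcp_rot: [3.072, -0.017, -0.18]
ft_force: [1.1, -0.5, 0.0]
grip_width: 0.0002
```

Run:
```python
from h import *
press(0.002,.2,.2)
d=snap('wrist','w40.png');pickle.dump(d,open('w40.pkl','wb'))
d=snap('scene','s40.png');pickle.dump(d,open('s40.pkl','wb'));crop(d,250,150,450,300,4,'c40.png')
```

```text
t 25.8 tcp [ 0.5277 -0.0549  0.1857] press xy -0.0008 -0.0696 rot [ 3.072 -0.017 -0.18 ] F [ 1.1 -0.5  0. ] shift [   5.  -268.   -32.8]
```

View pics/w40.png

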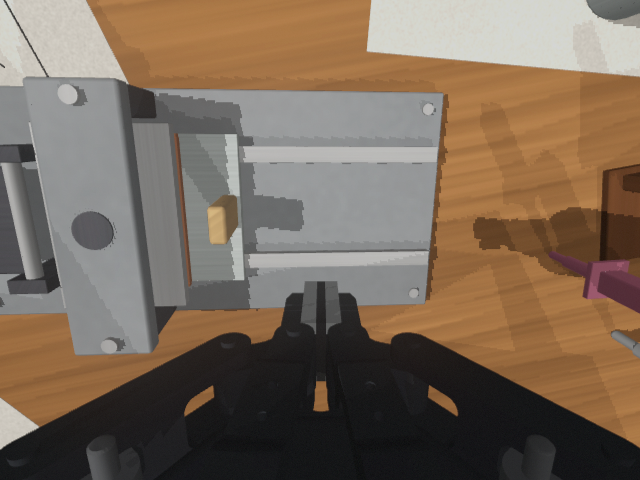

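View pics/c40.png

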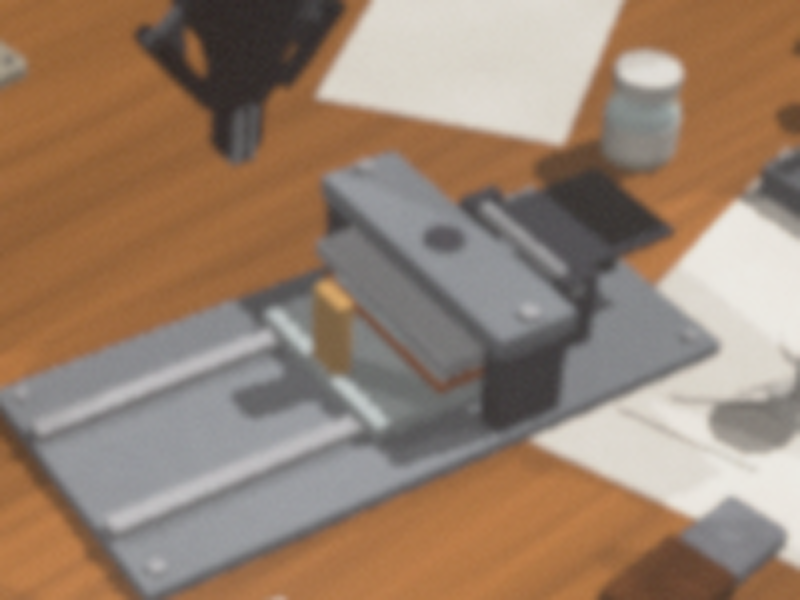

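Run:
```python
from h import *
d=pickle.load(open('w40.pkl','rb'))
def P(n,u,v,z):
  w=p2w(d,u,v,z);q=w[:2]-PO;print(n,(q@px).round(4),(q@py).round(4))
P('panel edge',183,200,.038);P('handle',217,222,.084);P('handle base back',237,240,.03)
P('base edge',436,200,.012);P('bridge edge',145,220,.094);P('bridge far',45,220,.094);P('platen',178,220,.055)
P('carriage back',240,180,.028)
d=pickle.load(open('w28.pkl','rb'));P('0 carriage back',276,190,.028);P('0 base edge',309,190,.012);P('0 handle',262,207,.084);P('0 panel edge',224,195,.038)
```

```text
panel edge 0.0121 0.0389
handle 0.0032 0.0017
handle base back -0.0265 -0.0036
base edge 0.0062 -0.194
bridge edge 0.0075 0.0498
bridge far 0.0082 0.1175
platen -0.0016 0.0393
carriage back 0.0279 -0.0088
0 carriage back 0.0066 -0.1589
0 base edge 0.0039 -0.1911
0 handle 0.0018 -0.151
0 panel edge 0.0035 -0.111
```

{"fn": "step_arm", "kwargs": {"linear": [[0,-10,-10],[0,-20,-10],[1,-28,-5],[1,-28,-2],[1,-28,-2],[1,-28,-2],[1,-28,-2],[0,-28,-2],[0,-15,0],[0,-8,0],[0,0,0],[0,0,0]], "roll": [0,0,0,0,0,0,0,0,0,0,0,0]}}

```text
time_s: 26.9
tcp_pos: [0.5613, 0.1836, 0.1886]
tcp_rot: [3.066, 0.017, -0.176]
ft_force: [0.4, -0.4, -0.4]
grip_width: 0.0001
```

Run:
```python
from h import *
press(0.002,.22,.1)
d=snap('wrist','w41.png');pickle.dump(d,open('w41.pkl','wb'))
```

```text
t 26.9 tcp [0.5613 0.1836 0.1886] press xy -0.0122 0.1711 rot [ 3.066  0.017 -0.176] F [ 0.4 -0.4 -0.4] shift [ 16.3 -55.4  84.4]
```

View pics/w41.png

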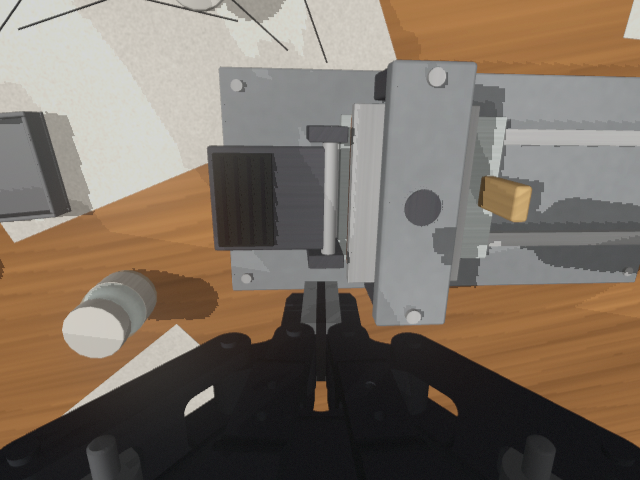

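Run:
```python
from h import *
d=pickle.load(open('w41.pkl','rb'))
def P(n,u,v,z):
  w=p2w(d,u,v,z);q=w[:2]-PO;print(n,w.round(4),(q@px).round(4),(q@py).round(4))
P('pad',244,200,.07);P('l',212,200,.07);P('r',275,200,.07);P('t',240,150,.07);P('b',247,249,.07)
P('hinge',330,200,.07)
```

```text
pad [0.5843 0.2322 0.07  ] 0.0014 0.2232
l [0.589  0.2564 0.07  ] 0.0015 0.2478
r [0.5798 0.2084 0.07  ] 0.0013 0.1989
t [0.6222 0.2262 0.07  ] 0.0398 0.2243
b [0.5441 0.2393 0.07  ] -0.0394 0.2227
hinge [0.5715 0.1655 0.07  ] 0.0012 0.1552
```

{"fn": "step_arm", "kwargs": {"linear": [[4,-14,0],[4,-14,0],[4,-14,0],[4,-12,10],[0,-4,20],[0,-2,25],[0,0,25],[0,0,10],[0,0,0]], "roll": [0,0,0,0,0,0,0,0,0]}}

```text
time_s: 27.7
tcp_pos: [0.5887, 0.2154, 0.0907]
tcp_rot: [3.058, 0.013, -0.2]
ft_force: [-0.1, 0.3, 0.2]
grip_width: 0.0002
```

Run:
```python
from h import *
press(0.0014,.222,.04)
d=snap('scene','s42.png');crop(d,330,120,450,240,5,'c42.png')
```

```text
t 27.7 tcp [0.5887 0.2154 0.0907] press xy 0.0089 0.2074 rot [ 3.058  0.013 -0.2  ] F [-0.1  0.3  0.2] shift [ -7.  -18.8  49.4]
```

View pics/c42.png

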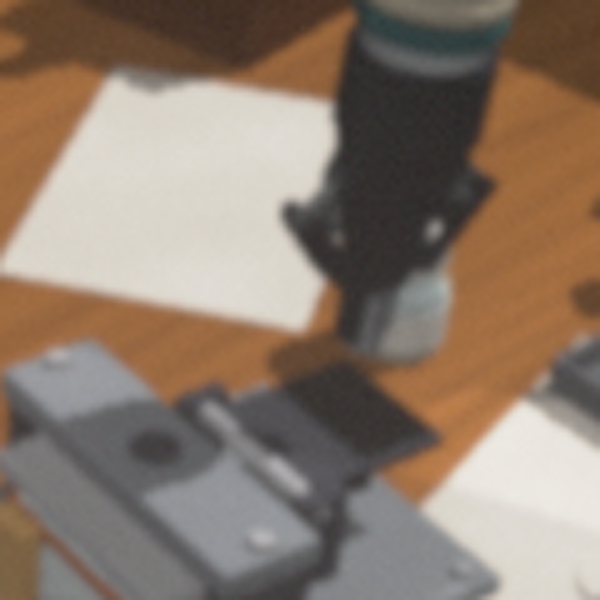

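{"fn": "step_arm", "kwargs": {"linear": [[-2,-8,0],[-2,-7,0],[-1,-4,8],[0,0,12],[0,0,10],[0,0,0]], "roll": [0,0,0,0,0,0]}}

```text
time_s: 28.25
tcp_pos: [0.5908, 0.2359, 0.0627]
tcp_rot: [3.064, 0.005, -0.2]
ft_force: [0.4, -0.3, -0.3]
grip_width: -0.0004
```

Run:
```python
from h import *
press(0.0014,.222,.03)
```

```text
t 28.25 tcp [0.5908 0.2359 0.0627] press xy 0.0071 0.228 rot [ 3.064  0.005 -0.2  ] F [ 0.4 -0.3 -0.3] shift [-5.5  3.3 33.1]
```

{"fn": "step_arm", "kwargs": {"linear": [[-2,1,7],[0,0,7],[0,0,6]], "roll": [0,0,0]}}

```text
time_s: 28.5
tcp_pos: [0.5886, 0.2338, 0.0417]
tcp_rot: [3.065, 0.003, -0.2]
ft_force: [-0.2, 1.1, 1.8]
grip_width: -0.0003
```

Run:
```python
from h import *
press(0.0014,.222,.03)
d=snap('scene','s43.png');crop(d,330,120,450,240,5,'c43.png')
```

```text
t 28.5 tcp [0.5886 0.2338 0.0417] press xy 0.0053 0.2255 rot [ 3.065e+00  3.000e-03 -2.000e-01] F [-0.2  1.1  1.8] shift [-3.8  2.4 11.9]
```

View pics/c43.png

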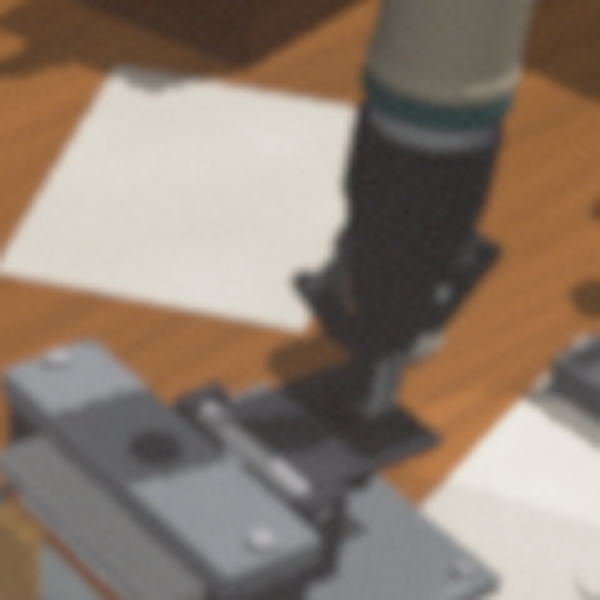

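{"fn": "step_arm", "kwargs": {"linear": [[0,0,6],[0,0,6],[0,0,4]], "roll": [0,0,0]}}

```text
time_s: 28.8
tcp_pos: [0.5884, 0.2332, 0.0249]
tcp_rot: [3.066, 0.003, -0.2]
ft_force: [-2.2, -1.2, 8.4]
grip_width: 0.0001
```

{"fn": "step_arm", "kwargs": {"linear": [[0,0,3],[0,0,3]], "roll": [0,0]}}

```text
time_s: 28.97
tcp_pos: [0.5885, 0.2331, 0.0239]
tcp_rot: [3.067, 0.004, -0.201]
ft_force: [-8.1, 0.1, 32.9]
grip_width: 0.0002
```

{"fn": "step_arm", "kwargs": {"linear": [[0,0,1],[0,0,1.2],[0,0,1.2],[0,0,1.2],[0,0,1.2]], "roll": [0,0,0,0,0]}}

```text
time_s: 29.38
tcp_pos: [0.5885, 0.2332, 0.0246]
tcp_rot: [3.069, 0.003, -0.202]
ft_force: [-3.2, 0.7, 12.1]
grip_width: 0.0002
```

Run:
```python
from h import *
press(0.0014,.222,.03)
d=snap('scene','s44.png');crop(d,330,120,450,240,5,'c44.png')
```

```text
t 29.38 tcp [0.5885 0.2332 0.0246] press xy 0.0053 0.2249 rot [ 3.069e+00  3.000e-03 -2.020e-01] F [-3.2  0.7 12.1] shift [-3.8  3.2 -5.2]
```

View pics/c44.png

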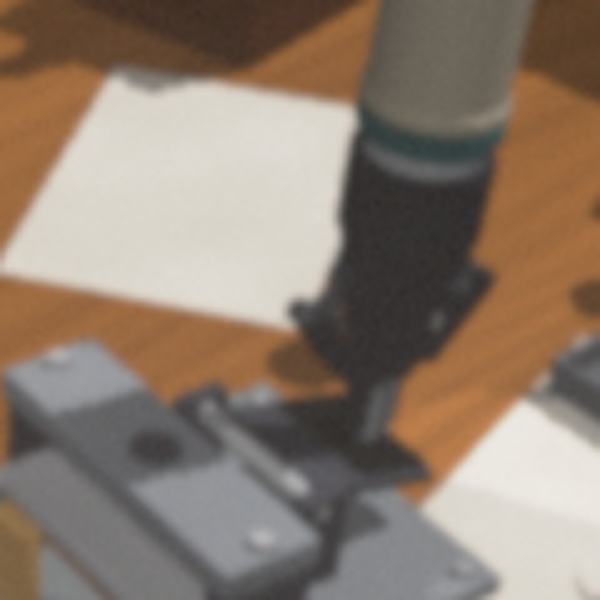

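{"fn": "step_arm", "kwargs": {"linear": [[0,0,1.8],[0,0,1.8],[0,0,1.8],[0,0,1.8],[0,0,1.8]], "roll": [0,0,0,0,0]}}

```text
time_s: 29.85
tcp_pos: [0.5886, 0.2333, 0.0245]
tcp_rot: [3.071, 0.003, -0.203]
ft_force: [-4.6, 0.2, 14.6]
grip_width: 0.0003
```

{"fn": "step_arm", "kwargs": {"linear": [[0,0,-5],[0,0,-8],[0,0,-12],[0,0,-20],[0,0,-25],[0,0,-25],[0,0,-25],[0,0,-20],[0,0,0],[0,0,0]], "roll": [0,0,0,0,0,0,0,0,0,0]}}

```text
time_s: 30.68
tcp_pos: [0.5908, 0.2407, 0.1722]
tcp_rot: [3.068, 0.003, -0.205]
ft_force: [-1.0, -0.6, -1.2]
grip_width: -0.0003
```

Run:
```python
from h import *
press(0.0014,.222,.03)
for n in('wrist','scene','top'):
  d=snap(n,n+'50.png');pickle.dump(d,open(n+'50.pkl','wb'))
  if n=='scene': crop(d,250,150,450,300,4,'c50.png');crop(d,90,190,270,350,4,'c51.png')
```

```text
t 30.68 tcp [0.5908 0.2407 0.1722] press xy 0.0061 0.2327 rot [ 3.068e+00  3.000e-03 -2.050e-01] F [-1.  -0.6 -1.2] shift [-4.100e+00  1.000e-01  1.426e+02]
```

View pics/c50.png

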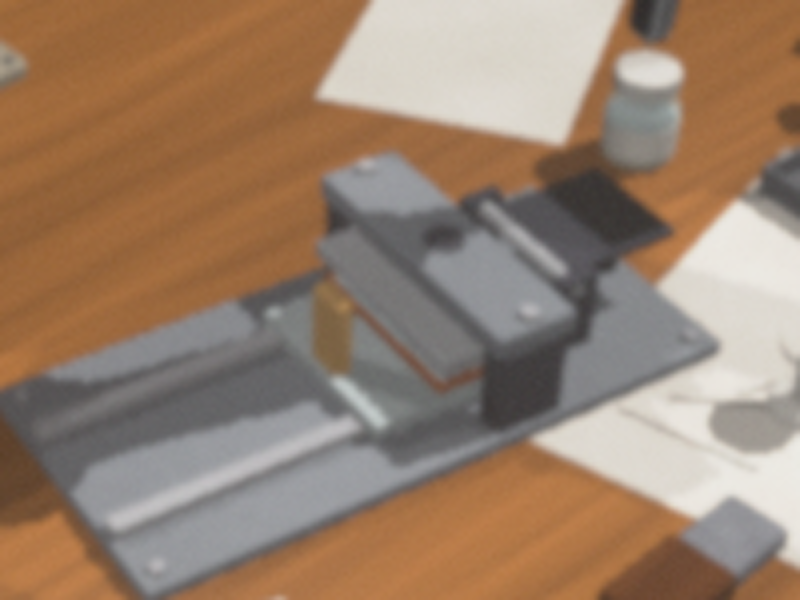

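View pics/c51.png

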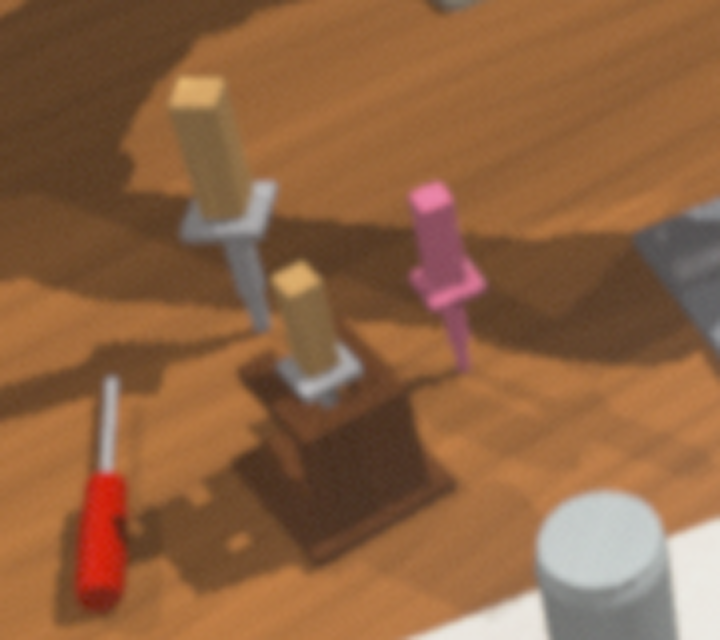

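View pics/wrist50.png

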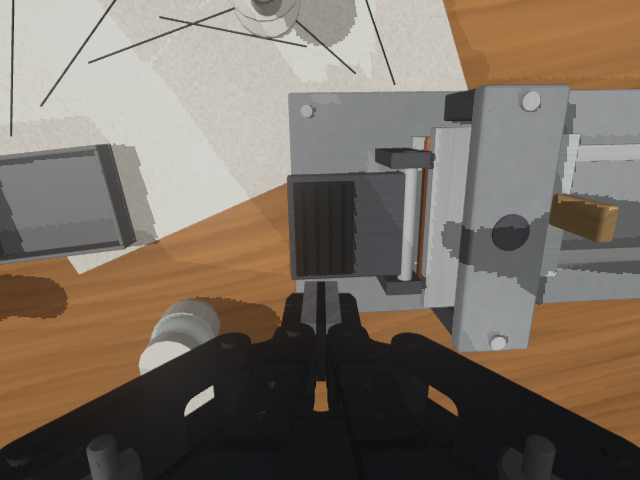

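Run:
```python
from h import *
d=pickle.load(open('wrist50.pkl','rb'))
def P(n,u,v,z):
  w=p2w(d,u,v,z);q=w[:2]-PO;print(n,(q@px).round(4),(q@py).round(4))
P('panel far edge',424,200,.038);P('base far edge',289,130,.012);P('bridge far edge',466,230,.094);P('bridge near edge',560,230,.094);P('platen far edge',432,200,.055)
crop(d,380,80,600,240,3.6,'c52.png')
```

```text
panel far edge 0.0149 0.1338
base far edge 0.0747 0.2475
bridge far edge 0.0034 0.1216
bridge near edge 0.0006 0.0496
platen far edge 0.0182 0.1334
```

View pics/c52.png

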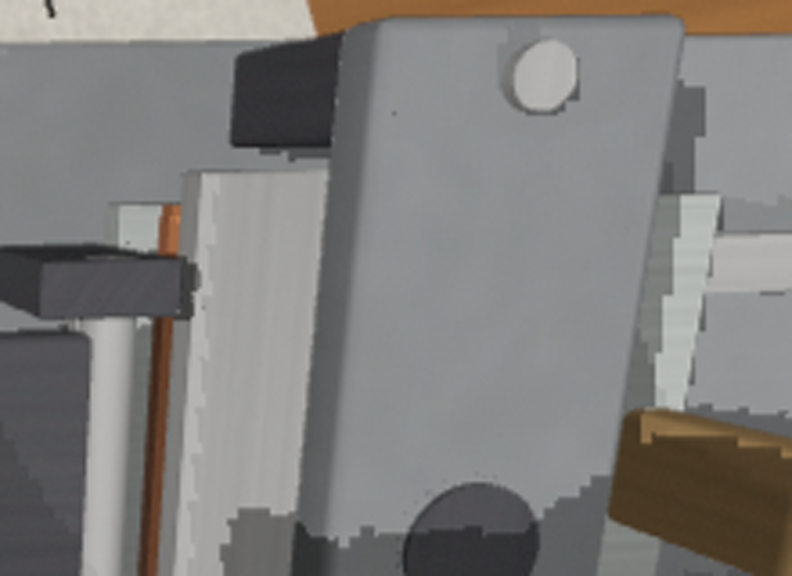

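```bash
python3 -c "
from h import *
print(env.close_job())"
```

```text
the job is handed in; nothing more can be done
None
```

I did every step in the order given and handed the job in at about 31 s of the 72 s. No verdict was reported.

- **Rubbing:** The tip ran along the seam from the near end, round the bend, to the far end, with about 3–6 N on the panel. The stylus slipped and tilted in the grip early on, so I raised the squeeze to 120 N and steered by the scene camera. Just after the bend the tip strayed about 3–5 mm from the centre line, but by my measurement it stayed within the limit.
- **Stylus:** It hangs upright in its rest, let go. Its collar is about 3–5 mm from where it started, within the 15 mm allowed.
- **Carriage:** On the first push the fingers slid over the handle after about 40 mm. The finger ends seemed to sit about 3 cm behind the reported TCP, which disagrees with the description. A lower second push ran until the carriage stopped moving at about 16 N. The panel then measured as centred under the platen, about 80 mm along the press, which fits the carriage being home.
- **Treadle:** It was pressed to its stop and held for about 0.9 s. The force peaked at 33 N, then was 12–15 N at the later readings. The last pictures show it up again.
- **Last checks:** The robot was clear of everything in the last pictures. I saw no bystander moved in the views I checked, but did not measure them all.

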